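# Opening check of the house syrups

### The arm

A 6-joint arm with a two-finger parallel gripper is mounted at the origin on a cart in front of the work surface, level with it; the furniture and walls round the work are solid. World frame = base frame: x ahead of the robot, y to its left, z up, the work surface at z = 0. Lengths are in m, angles in degrees, forces in N, time in s.
With the tool pointing down it reaches from about 0.425 to 0.95 m from the base axis. Payload 3.5 kg.
Tool frame: the origin (TCP) lies midway between the tips of the shut fingers; the grasp point (between the pads) lies 19 mm behind it; z points along the fingers, y is the line along which they close (so a half turn about z gives the same grasp; the last joint's range is limited). The gripper opens to 85 mm and grips with 20 to 120 N. Pads are 22 mm wide; open, the fingers measure 114 mm over their backs; the gripper's body (76 mm by 85 mm) begins 54 mm behind the grasp point. The pads swing forward as they close: fully open they stand 13 mm farther back than shut.
Start: joints at [63.77, 16.404, 90.338, -0, 73.258, -8.594], TCP at [0.204, 0.643, 0.231] pointing down, gripper open.
Joint ranges: [-158.93, 158.93], [-51.34, 127.21], [12.03, 142.37], [-87.48, 267.48], [13.55, 161.25], [-162.69, 162.69]. Speed limits (degrees/s): [159.86, 159.86, 180, 180, 180, 180].

### API

Orientations are given as a 3x3 rotation matrix whose columns are the frame's x, y, z axes.
In Python, from cell import arm gives the robot as it stands.
- The arm moves only by the tool send_rows, never from a script. Its argument "series" is a list of rows, each a list of 7 numbers: the shift along the tool's x, y, z in mm, then the turn, a rotation vector about the tool's x, y, z in degrees, then the finger opening in mm, from 0 to 85.4. In form: [[x, y, z, ax, ay, az, fingers], ...]. A call has 1 to 8 rows; each row shifts and turns the commanded pose from where the row before left it, along the tool's axes as they then stand; what a row does not reach is not made up. A row lasts 1/12 s, in which the tool goes at most 41.7 mm and 7.16 degrees, less where a joint would pass 70% of its speed; a pose out of reach is approached as far as the arm can. A call is refused whole if a number of a shift passes 41.7 or a number of a turn 7.16, either way. A call with a gripper value outside its range is refused whole. The fingers move at their own pace and stop on an object; "squeeze" is the grip in N (left out, the last holds). Time passes only in rows, so rows that do not move let the fingers close. It gives the time, the measured TCP pose, the force, the opening and the grip force at its end, in the units of the state.
- arm.get_state(): the state, without advancing time (a new reading comes with each control period).
- arm.read_camera(name): name is "scene" or "top" or "wrist"; returns a dict with "color" (384x512x3 uint8, blue, green, red), "fx", "fy", "cx", "cy" (pixels), "rvec" (rotation vector, rad) and "tvec" (3), from world to camera coordinates, as OpenCV has them. Camera axes: x right, y down, z forward; pixel columns grow to the right and rows downward; lengths in m; the calibration is good to about 2 mm. A picture is of the moment at which its call begins. There is no depth.
- arm.job_done(): hands the job in; it is judged then, once.
Trained networks look in a picture, given as the dict that the camera call returned (one of the last four; its "shot" number tells which), for a name from the list of things; names that differ only in an ending like _2 or _b are one class to them, and where a whole thing is asked for, a point or a joint stands for the part that bears it (a point fixed in the world has none). Each returns a list of dicts, best first, with "score" (0 to 1); they miss things now and then, are a little off and sometimes report something else, mostly with a low value. They report only what shows in the picture. A call takes as long as a camera call.
- arm.spot_in(label, picture): "pixel" ([column, row] in pixels, amid what is visible of it).
- arm.mark_of(label, picture): "pixel" ([column, row] in pixels: a listed point, or the origin of a listed thing).
The state is a dict: "t": time; "q": joint angles; "joint_velocities": joint speeds; "joint_torque": joint torques, N m; "ee_pos": TCP position; "ee_rot": TCP orientation; "wrist_force": force on the tool from outside, world axes, zero at the start; "ft_torque": the same for the moment, N m; "width": finger opening in m; "grip_force": force on a finger pad.
Only numpy, scipy, OpenCV 4.12 (cv2) and the standard library are available. Lean on these libraries where they do the work, as an engineer would, in place of code of your own. Each camera call takes 0.05 s, during which the arm holds its last target. There are 200 camera calls.

### The job

Do the opening check of the house syrups: fold the return crate's carrying handle down out of the way, stand every bottle with a red neck tag (out of date) upright in a cell of the crate, and when the last of them is in, swing the handle back fully upright so that the crate can be carried off. Every bottle with a green neck tag (still good) goes upright, right down, into the well of the graded rack that fits its diameter. Do not bump into the jigger or the tumbler.

Things in the scene. Friction and masses are not known exactly. Their poses are not given: they have to be found in the camera images.
- green_36: closed smooth amber glass syrup bottle, heavy foot, with a green neck tag (ring, 41 mm across), may be absent (None); round body 36 mm in diameter, straight up to 62 mm, 112 mm tall, about 180 g; tag 74 to 77 mm above the foot, above it a black screw cap, 26 mm across, up to the top, good to grip from above; origin at the centre of its underside, z up along the bottle
- green_44: closed smooth amber glass syrup bottle, heavy foot, with a green neck tag (ring, 41 mm across), may be absent (None); round body 44 mm in diameter, straight up to 70 mm, 120 mm tall, about 196 g; tag 82 to 85 mm above the foot, above it a black screw cap, 26 mm across, up to the top, good to grip from above; origin at the centre of its underside, z up along the bottle
- green_52: closed smooth amber glass syrup bottle, heavy foot, with a green neck tag (ring, 41 mm across), may be absent (None); round body 52 mm in diameter, straight up to 78 mm, 128 mm tall, about 212 g; tag 90 to 93 mm above the foot, above it a black screw cap, 26 mm across, up to the top, good to grip from above; origin at the centre of its underside, z up along the bottle
- green_60: closed smooth amber glass syrup bottle, heavy foot, with a green neck tag (ring, 41 mm across), may be absent (None); round body 60 mm in diameter, straight up to 86 mm, 136 mm tall, about 228 g; tag 98 to 101 mm above the foot, above it a black screw cap, 26 mm across, up to the top, good to grip from above; origin at the centre of its underside, z up along the bottle
- red_36: closed smooth amber glass syrup bottle, heavy foot, with a red neck tag (ring, 41 mm across), may be absent (None); round body 36 mm in diameter, straight up to 62 mm, 112 mm tall, about 180 g; tag 74 to 77 mm above the foot, above it a black screw cap, 26 mm across, up to the top, good to grip from above; origin at the centre of its underside, z up along the bottle
- red_44: closed smooth amber glass syrup bottle, heavy foot, with a red neck tag (ring, 41 mm across), may be absent (None); round body 44 mm in diameter, straight up to 70 mm, 120 mm tall, about 196 g; tag 82 to 85 mm above the foot, above it a black screw cap, 26 mm across, up to the top, good to grip from above; origin at the centre of its underside, z up along the bottle
- red_60: closed smooth amber glass syrup bottle, heavy foot, with a red neck tag (ring, 41 mm across), may be absent (None); round body 60 mm in diameter, straight up to 86 mm, 136 mm tall, about 228 g; tag 98 to 101 mm above the foot, above it a black screw cap, 26 mm across, up to the top, good to grip from above; origin at the centre of its underside, z up along the bottle
- rack: fixed dark wooden bottle rack with brass ends, 92 (its x) x 268 (its y) x 45 mm high, four round wells in a row along its y axis, graded from 40 mm wide at its -y end to 64 mm at its +y end, each 37 mm deep with flat floor 8 mm above the worktop and a 2 mm chamfered mouth; origin at the centre of its underside
- well_36 (a point): centre of the floor of the rack's 40 mm well, made for the 36 mm bottles (2 mm of play all round), 8 mm above the worktop; the well's mouth is 37 mm above this point
- well_44 (a point): centre of the floor of the rack's 48 mm well, made for the 44 mm bottles (2 mm of play all round), 8 mm above the worktop; the well's mouth is 37 mm above this point
- well_52 (a point): centre of the floor of the rack's 56 mm well, made for the 52 mm bottles (2 mm of play all round), 8 mm above the worktop; the well's mouth is 37 mm above this point
- well_60 (a point): centre of the floor of the rack's 64 mm well, made for the 60 mm bottles (2 mm of play all round), 8 mm above the worktop; the well's mouth is 37 mm above this point
- crate: fixed light wooden slatted return crate, 168 x 168 mm outside, 78 mm high, walls and floor 8 mm thick; a 4 mm cross of plywood, top 58 mm above the worktop, divides it into four cells 74 mm square whose centres lie at x = +-39 mm and y = +-39 mm in the crate's frame; origin at the centre of its underside, its -x side faces the robot
- handle (a joint): crate's carrying handle, a brass bow with a round wooden grip (12 mm thick, 100 mm long, along the crate's y): 0 rad = upright across the middle of the crate's mouth (a stop), grows as it folds down to the crate's -x side (the robot's side), 1.5 rad = folded, level (a stop). Stiff hinge, stays where it is left; about 2 N at the grip moves it
- handle_bar (a point): centre of the handle's wooden grip, 135 mm from its hinge axis; moves with the handle
- handle_hinge (a point): midpoint of the handle's hinge axis, which runs along the crate's y, 64 mm above the crate's underside, above the middle of the crate; folding moves the grip from straight above this point to the crate's -x side
- jigger: bystander: double steel measuring jigger, 43 mm wide, 88 mm tall, standing among the bottles; origin at the centre of its underside, z up
- glass: bystander: empty faceted tumbler, 70 mm wide, 87 mm tall, standing behind the bottles; origin at the centre of its underside, z up

How it is judged:
By the outcome, as a careful person would: the job done as asked, in the order asked, and still so for the second after the job is handed in, with the robot touching nothing.
Of green_36, green_44, green_52, green_60, red_36, red_44, red_60 only 5 to 7 are there at a start; the rules pass over those that are not, and their reading is None.
At some moment in a run one of green_44, green_52, green_60, red_44, red_60 may be knocked a few centimetres aside while the robot is not near it.
It also fails if it takes over 210 s, if anything falls off the work surface, if the arm or the gripper's body presses on something with over 40 N, if the wrist force passes 120 N, or if a joint passes its speed limit or range.

## Working session

There is one attempt and no reset: what is moved stays moved. The work goes in short steps, Python scripts to look and compute and a tool call to move; the robot and the scene stay as the last step left them, time stands still between calls to the robot, and variables do not carry over. Pictures are saved under pics/ and viewed, at most 14 in all, crops included, and the job is handed in when it is done.

Besides the shell and the picture viewer there is one more tool, called after "Call:" by a JSON object that holds its "name" and its "arguments", one argument or row to a line. send_rows: Moves the arm, as the interface text tells. Its arguments: {"type":"object","properties":{"series":{"type":"array"},"squeeze":{"type":"number"}},"required":["series"]}

```bash
mkdir -p pics; ls; cat > h.py <<'E'
import numpy as np, cv2
from cell import arm
def cam(n): return arm.read_camera(n)
def ray(p,px):
    R=cv2.Rodrigues(np.array(p['rvec'],float))[0]; t=np.array(p['tvec'],float).ravel()
    d=R.T@np.array([(px[0]-p['cx'])/p['fx'],(px[1]-p['cy'])/p['fy'],1]); return -R.T@t,d
def at(p,px,z):
    c,d=ray(p,px); return c+d*(z-c[2])/d[2]
def proj(p,X):
    K=np.array([[p['fx'],0,p['cx']],[0,p['fy'],p['cy']],[0,0,1.]])
    return cv2.projectPoints(np.array(X,float).reshape(-1,1,3),np.array(p['rvec'],float),np.array(p['tvec'],float),K,None)[0].reshape(-1,2)
E
python3 - <<'E'
from h import *
np.set_printoptions(precision=3,suppress=True)
s=arm.get_state(); print(s['ee_pos'],s['ee_rot'],s['width'])
for n in ('scene','top'):
    p=cam(n); cv2.imwrite(f'pics/{n}0.png',p['color']); print(n,ray(p,(256,192)),p['fx'])
    for l,z in [('green_36',0),('green_44',0),('green_52',0),('green_60',0),('red_36',0),('red_44',0),('red_60',0),('rack',0),('well_36',.008),('well_44',.008),('well_52',.008),('well_60',.008),('crate',0),('handle_bar',.199),('handle_hinge',.064),('jigger',0),('glass',0)]:
        for d in arm.mark_of(l,p)[:2]: print(l,round(d['score'],2),np.round(d['pixel']),at(p,d['pixel'],z)[:2])
E
```

```text
pics
[0.204 0.643 0.23 ] [[-0.953  0.303 -0.001]
 [ 0.303  0.953 -0.002]
 [ 0.    -0.002 -1.   ]] 0.08523443385368736
scene (array([ 0.085, -0.491,  0.952]), array([ 0.453,  0.489, -0.746])) 355.70112588681144
green_36 0.87 [298. 260.] [ 0.56  -0.158]
green_36 0.73 [271. 245.] [ 0.541 -0.064]
green_44 0.87 [298. 260.] [ 0.56  -0.158]
green_44 0.73 [271. 245.] [ 0.541 -0.064]
green_52 0.87 [298. 260.] [ 0.56  -0.158]
green_52 0.73 [271. 245.] [ 0.541 -0.064]
green_60 0.87 [298. 260.] [ 0.56  -0.158]
green_60 0.73 [271. 245.] [ 0.541 -0.064]
red_36 0.84 [242. 216.] [0.555 0.09 ]
red_36 0.76 [231. 243.] [0.455 0.034]
red_44 0.84 [242. 216.] [0.555 0.09 ]
red_44 0.76 [231. 243.] [0.455 0.034]
red_60 0.84 [242. 216.] [0.555 0.09 ]
red_60 0.76 [231. 243.] [0.455 0.034]
rack 0.64 [185. 188.] [0.494 0.329]
well_36 0.79 [182. 186.] [0.488 0.339]
well_36 0.66 [205. 198.] [0.511 0.232]
well_44 0.79 [182. 186.] [0.488 0.339]
well_44 0.66 [205. 198.] [0.511 0.232]
well_52 0.79 [182. 186.] [0.488 0.339]
well_52 0.66 [205. 198.] [0.511 0.232]
well_60 0.79 [182. 186.] [0.488 0.339]
well_60 0.66 [205
[... 839 characters left out ...]
ed_44 0.51 [200. 213.] [0.522 0.234]
red_60 0.66 [240. 204.] [0.56  0.098]
red_60 0.51 [200. 213.] [0.522 0.234]
rack 0.62 [170. 218.] [0.497 0.339]
well_36 0.98 [182. 216.] [0.504 0.294]
well_36 0.88 [143. 220.] [0.483 0.428]
well_44 0.98 [182. 216.] [0.504 0.294]
well_44 0.88 [143. 220.] [0.483 0.428]
well_52 0.98 [182. 216.] [0.504 0.294]
well_52 0.88 [143. 220.] [0.483 0.428]
well_60 0.98 [182. 216.] [0.504 0.294]
well_60 0.88 [143. 220.] [0.483 0.428]
crate 0.97 [362. 219.] [ 0.532 -0.335]
handle_bar 0.47 [379. 218.] [ 0.507 -0.334]
handle_hinge 0.69 [368. 214.] [ 0.54 -0.34]
jigger 0.72 [236. 235.] [0.45  0.104]
jigger 0.67 [199. 213.] [0.519 0.239]
glass 0.63 [225. 164.] [0.705 0.159]
```

```bash
python3 - <<'E'
import cv2
a=cv2.imread('pics/scene0.png')[120:370,120:440]; b=cv2.imread('pics/top0.png')[120:290,90:430]
cv2.imwrite('pics/sc.png',cv2.resize(a,None,fx=2.3,fy=2.3,interpolation=2)); cv2.imwrite('pics/tc.png',cv2.resize(b,None,fx=2.3,fy=2.3,interpolation=2))
E
```

```text
(no output)
```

View pics/sc.png

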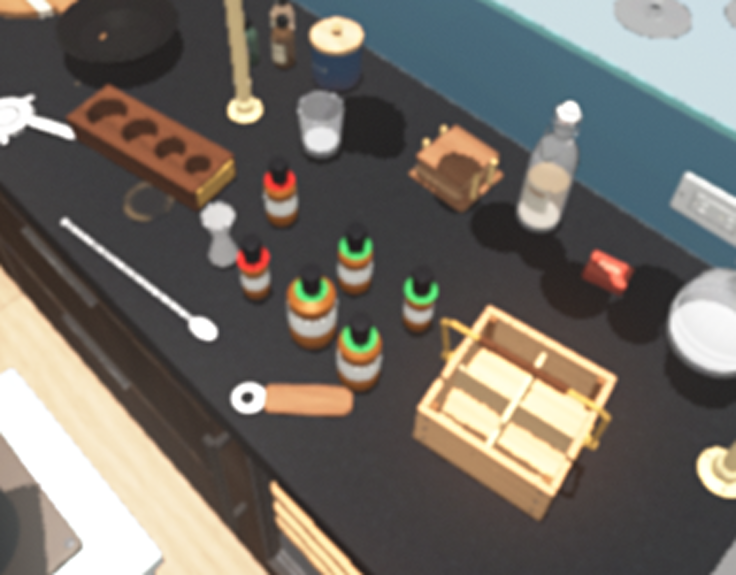

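View pics/tc.png

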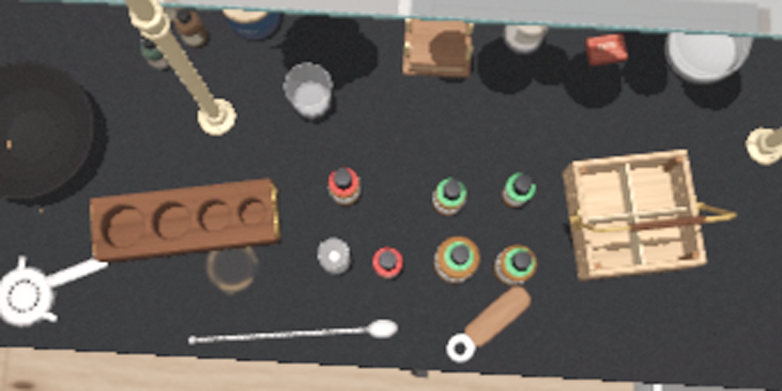

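The scene shows six bottles. Two are red, near (0.56, 0.10) and (0.455, 0.034). Four are green, near (0.57, -0.16), (0.54, -0.06), (0.46, -0.06) and (0.46, -0.16). The jigger is near (0.45, 0.10), the rack is on the left, and the crate is on the right with its handle up. I'll turn the tool to yaw 0 and look at the rack on the way past.

Call:
{"name": "send_rows", "arguments": {
  "series": [
    [0, 0, -10, 0, 0, 7.15, 45],
    [0, 0, -10, 0, 0, 7.15, 45],
    [0, 0, -10, 0, 0, 7.15, 45],
    [0, 0, -10, 0, 0, 7.15, 45],
    [0, 0, -10, 0, 0, 7.15, 45],
    [0, 0, -10, 0, 0, 7.15, 45],
    [0, 0, -10, 0, 0, 7.15, 45],
    [0, 0, -10, 0, 0, 7.15, 45]
  ]
}}

```text
t: 2.47
ee_pos: [0.2044, 0.6432, 0.3118]
ee_rot: [[-0.256, 0.967, -0.0], [0.967, 0.256, 0.0], [0.0, -0.0, -1.0]]
wrist_force: [0.4, 0.9, -0.0]
width: 0.0449
grip_force: 0.0
```

Call:
{"name": "send_rows", "arguments": {
  "series": [
    [0, 0, 0, 0, 0, 7.15, 45],
    [0, 0, 0, 0, 0, 7.15, 45],
    [0, 0, 0, 0, 0, 0.8, 45],
    [-30, 24, 0, 0, 0, 0, 45],
    [-30, 24, 0, 0, 0, 0, 45],
    [-30, 24, 0, 0, 0, 0, 45],
    [-30, 24, 0, 0, 0, 0, 45],
    [-30, 24, 0, 0, 0, 0, 45]
  ]
}}

```text
t: 3.13
ee_pos: [0.3253, 0.4919, 0.3111]
ee_rot: [[-0.005, 1.0, -0.0], [1.0, 0.005, -0.0], [-0.0, -0.0, -1.0]]
wrist_force: [1.0, -0.1, -0.5]
width: 0.0452
grip_force: 0.0
```

Call:
{"name": "send_rows", "arguments": {
  "series": [
    [-30, 24, 0, 0, 0, 0, 45],
    [-30, 24, 0, 0, 0, 0, 45],
    [-30, 24, 0, 0, 0, 0, 45],
    [-30, 24, 0, 0, 0, 0, 45],
    [-30, 24, 0, 0, 0, 0, 45],
    [0, 0, 0, 0, 0, 0, 45],
    [0, 0, 0, 0, 0, 0, 45]
  ]
}}

```text
t: 3.72
ee_pos: [0.4459, 0.342, 0.3112]
ee_rot: [[0.001, 1.0, -0.0], [1.0, -0.001, 0.0], [0.0, -0.0, -1.0]]
wrist_force: [-0.1, 1.0, -0.1]
width: 0.0448
grip_force: 0.0
```

```bash
python3 - <<'E'
from h import *
np.set_printoptions(precision=4,suppress=True)
s=arm.get_state(); print(s['t'],s['ee_pos'],s['ee_rot'],s['width'],s['q'])
p=cam('wrist'); cv2.imwrite('pics/w1.png',p['color']); print(ray(p,(256,192)),p['fx'])
for l,z in [('well_36',.008),('rack',0)]:
    for d in arm.mark_of(l,p): print(l,round(d['score'],2),np.round(d['pixel'],1),at(p,d['pixel'],z)[:2])
E
```

```text
3.7167 [0.4459 0.342  0.3112] [[ 0.0006  1.     -0.0004]
 [ 1.     -0.0006  0.0001]
 [ 0.0001 -0.0004 -1.    ]] 0.04478172470642504 [ 27.1376  -0.8638 101.1793   0.0162  79.7041  27.1696]
(array([0.4462, 0.4148, 0.455 ]), array([ 0.0049, -0.2896, -0.9572])) 274.26047274310685
well_36 0.86 [289.1 186. ] [0.5044 0.2902]
well_36 0.83 [282.5 103.2] [0.4895 0.4238]
well_36 0.71 [296.2 216.8] [0.5188 0.2342]
well_36 0.56 [287.3 151.7] [0.4995 0.3483]
rack 0.57 [288.7 159.7] [0.5032 0.3337]
```

View pics/w1.png

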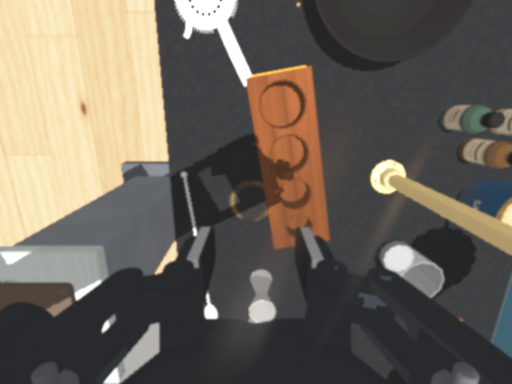

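The wrist view shows all four wells running down from (281,103), the 64 mm one, to about (297,217), the 40 mm one. The jigger is at (262,300) and the tumbler at (410,268). Next I'll move over the bottles and look, then on to the crate.

Call:
{"name": "send_rows", "arguments": {
  "series": [
    [-41, 3, 0, 0, 0, 0, 70],
    [-41, 3, 0, 0, 0, 0, 70],
    [-41, 3, 0, 0, 0, 0, 70],
    [-41, 3, 0, 0, 0, 0, 70],
    [-41, 3, 0, 0, 0, 0, 70],
    [-41, 3, 0, 0, 0, 0, 70],
    [-41, 3, 0, 0, 0, 0, 70],
    [-41, 3, 0, 0, 0, 0, 70]
  ]
}}

```text
t: 4.53
ee_pos: [0.4688, 0.0153, 0.3116]
ee_rot: [[-0.005, 1.0, 0.001], [1.0, 0.005, 0.0], [0.0, 0.001, -1.0]]
wrist_force: [1.0, -0.6, 0.0]
width: 0.0698
grip_force: 0.0
```

Call:
{"name": "send_rows", "arguments": {
  "series": [
    [-41, 3, 0, 0, 0, 0, 70],
    [-41, 3, 0, 0, 0, 0, 70],
    [-41, 3, 0, 0, 0, 0, 70],
    [-41, 3, 0, 0, 0, 0, 70],
    [0, 0, 0, 0, 0, 0, 70],
    [0, 0, 0, 0, 0, 0, 70]
  ]
}}

```text
t: 5.03
ee_pos: [0.4815, -0.1489, 0.311]
ee_rot: [[-0.0, 1.0, -0.001], [1.0, 0.0, 0.001], [0.001, -0.001, -1.0]]
wrist_force: [-0.7, 0.8, -0.7]
width: 0.0698
grip_force: 0.0
```

```bash
python3 - <<'E'
from h import *
import pickle
p=cam('wrist'); t=cam('top');pickle.dump((p,t),open('v2.pkl','wb')); cv2.imwrite('pics/w2.png',p['color']); print(arm.get_state()['ee_pos'])
for l,z in [('green_36',0),('red_36',0),('crate',0),('handle_hinge',.064),('handle_bar',.199),('jigger',0)]:
    for d in arm.mark_of(l,p): print(l,round(d['score'],2),np.round(d['pixel'],1),np.round(at(p,d['pixel'],z)[:2],4))
E
```

```text
[ 0.48155189 -0.14696866  0.31117297]
green_36 0.97 [301.3  94.4] [ 0.5549 -0.0535]
green_36 0.86 [238.6 109.1] [ 0.4562 -0.0757]
green_36 0.75 [239.5 159.7] [ 0.4564 -0.157 ]
green_36 0.63 [309.9 161.4] [ 0.5745 -0.1598]
red_36 0.87 [234.8  36.6] [0.4522 0.0277]
red_36 0.69 [284.4 257.3] [ 0.5373 -0.3405]
crate 0.87 [284.9 253.4] [ 0.538  -0.3324]
handle_hinge 0.88 [292.5 271.7] [ 0.5435 -0.3296]
handle_bar 0.46 [293.6 269.7] [ 0.5233 -0.2397]
```

View pics/w2.png

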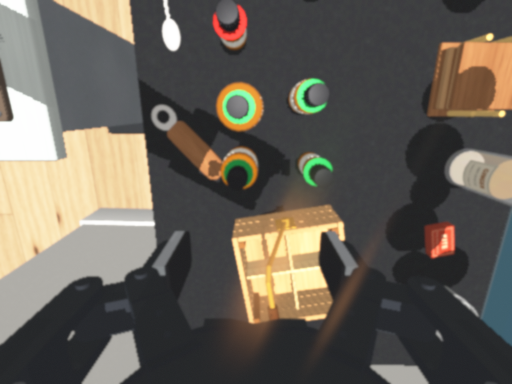

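Here the large green bottle is at (240,105), another green at (240,165), and smaller greens at (310,95) and (316,168). A red one is at (230,15). The crate sits around (288,260), and its bow leans a little to the robot's side. I'll measure the crate's yaw and the bar, and fit the rack, from the pictures I already have.

```bash
cat > fit.py <<'E'
from h import *
from scipy.optimize import minimize
def box(L,W,H,c):
    x,y,a=c; R=np.array([[np.cos(a),-np.sin(a)],[np.sin(a),np.cos(a)]])
    q=np.array([[sx*L/2,sy*W/2] for sx in(-1,1) for sy in(-1,1)])@R.T+[x,y]
    return np.array([[*v,z] for v in q for z in(0,H)])
def fit(p,mask,L,W,H,c0,S=4):
    m=cv2.resize(mask.astype(np.uint8),None,fx=S,fy=S,interpolation=0)
    def cost(c):
        h=cv2.convexHull(proj(p,box(L,W,H,c)).astype(np.float32))
        im=np.zeros_like(m); cv2.fillConvexPoly(im,np.round(((h+.5)*S-.5)*16).astype(np.int32),1,shift=4)
        return 1-(im&m).sum()/max(1,(im|m).sum())
    s=np.array([[0,0,0],[.01,0,0],[0,.01,0],[0,0,.08]])+c0
    r=minimize(cost,c0,method='Nelder-Mead',options=dict(initial_simplex=s,xatol=1e-4,fatol=1e-5)); return r.x,r.fun
def colmask(p,seed):
    c=p['color'].astype(int); m=((c[...,2]>1.35*c[...,0])&(c[...,2]>35)).astype(np.uint8)
    m=cv2.morphologyEx(m,cv2.MORPH_CLOSE,np.ones((9,9)))
    n,l=cv2.connectedComponents(m); return l==l[seed[1],seed[0]]
E
python3 - <<'E'
from fit import *
import pickle
np.set_printoptions(precision=4,suppress=True)
p,t=pickle.load(open('v2.pkl','rb'))
print('bar',[at(p,q,.196) for q in [(268,270),(271,300)]])
for q in [(234,222),(330,206)]: print('corner',at(p,q,.078))
for img,seed in [('top0',(145,230)),]:
    tt=dict(t); tt['color']=cv2.imread('pics/top0.png'); m=colmask(tt,seed); print(m.sum(), fit(tt,m,.092,.268,.045,np.array([.5,.334,.14])))
s=cam('scene'); m=colmask(s,(175,192)); print(m.sum(),fit(s,m,.092,.268,.045,np.array([.5,.334,.14])))
E
```

```text
bar [array([ 0.4962, -0.242 ,  0.196 ]), array([ 0.5001, -0.2801,  0.196 ])]
corner [ 0.4512 -0.2364  0.078 ]
corner [ 0.5916 -0.2112  0.078 ]
2375 (array([0.5028, 0.3327, 0.1692]), np.float64(0.03878565820465851))
2129 (array([0.501 , 0.3316, 0.1605]), np.float64(0.06921457395169306))
```

Call:
{"name": "send_rows", "arguments": {
  "series": [
    [-37, 5, 0, 0, 0, -7.1, 70],
    [-37, 10, 0, 0, 0, 0, 70],
    [-37, 10, 0, 0, 0, 0, 70],
    [-37, 10, 0, 0, 0, 0, 70],
    [-36, 10, 0, 0, 0, 0, 70],
    [0, 4, 33, 0, 0, 0, 70],
    [0, 0, 33, 0, 0, 0, 70],
    [0, 0, 0, 0, 0, 0, 70]
  ]
}}

```text
t: 6.15
ee_pos: [0.5456, -0.3237, 0.2366]
ee_rot: [[-0.124, 0.992, -0.011], [0.992, 0.124, 0.009], [0.011, -0.01, -1.0]]
wrist_force: [-1.2, 1.2, -2.2]
width: 0.0699
grip_force: 0.0
```

```bash
python3 - <<'E'
from h import *
p=cam('wrist'); cv2.imwrite('pics/w3.png',p['color']); print(arm.get_state()['ee_pos'], at(p,(256,300),.195))
E
```

```text
[ 0.54649408 -0.32408794  0.24016079] [ 0.55569608 -0.39550819  0.195     ]
```

View pics/w3.png

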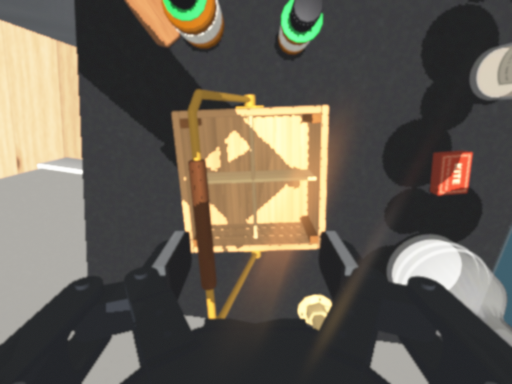

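The bar runs from (197,160) to (210,290), with its middle near (203,225). That puts it to the left of the finger gap, so I'll compute its position and shift.

```bash
python3 - <<'E'
from h import *
p=cam('wrist'); s=arm.get_state(); R=np.array(s['ee_rot']); e=np.array(s['ee_pos'])
for q,z in [((197,160),.19),((210,290),.19),((203.5,225),.19),((203.5,225),.18),((172,112),.078),((328,106),.078),((190,250),.078),((325,248),.078),((251,103),.064),((257,253),.064)]:
    a=at(p,q,z); print(q,z,np.round(a,4),np.round(1000*R.T@(a-e)))
E
```

```text
(197, 160) 0.19 [ 0.5008 -0.2913  0.19  ] [ 39. -42.  54.]
(210, 290) 0.19 [ 0.5188 -0.3981  0.19  ] [-69. -38.  54.]
(203.5, 225) 0.19 [ 0.5092 -0.341   0.19  ] [-11. -40.  54.]
(203.5, 225) 0.18 [ 0.5076 -0.3455  0.18  ] [-16. -42.  64.]
(172, 112) 0.078 [ 0.4486 -0.2648  0.078 ] [ 72. -90. 166.]
(328, 106) 0.078 [ 0.6139 -0.2377  0.078 ] [ 78.  77. 166.]
(190, 250) 0.078 [ 0.4779 -0.4273  0.078 ] [-93. -82. 166.]
(325, 248) 0.078 [ 0.6434 -0.4031  0.078 ] [-90.  86. 165.]
(251, 103) 0.064 [ 0.5316 -0.2446  0.064 ] [ 81.  -6. 180.]
(257, 253) 0.064 [ 0.562  -0.4284  0.064 ] [-105.    2.  179.]
```

Call:
{"name": "send_rows", "arguments": {
  "series": [
    [-6, -20, 0, 0, 0, -1.5, 70],
    [-5, -20, 0, 0, 0, 0, 70],
    [0, 0, 21, 0, 0, 0, 70],
    [0, 0, 21, 0, 0, 0, 70],
    [0, 0, 20, 0, 0, 0, 70],
    [0, 0, 0, 0, 0, 0, 40],
    [0, 0, 0, 0, 0, 0, 10],
    [0, 0, 0, 0, 0, 0, 8]
  ],
  "squeeze": 20
}}

```text
t: 6.92
ee_pos: [0.5116, -0.3429, 0.1867]
ee_rot: [[-0.151, 0.988, 0.004], [0.988, 0.151, -0.003], [-0.004, 0.003, -1.0]]
wrist_force: [0.3, 0.2, 0.0]
width: 0.0346
grip_force: 0.0
```

Call:
{"name": "send_rows", "arguments": {
  "series": [
    [0, 0, 0, 0, 0, 0, 8],
    [0, 0, 0, 0, 0, 0, 8],
    [0, 0, 0, 0, 0, 0, 8],
    [0, 0, 0, 0, 0, 0, 8]
  ]
}}

```text
t: 7.25
ee_pos: [0.5111, -0.343, 0.1861]
ee_rot: [[-0.151, 0.989, 0.002], [0.988, 0.151, -0.003], [-0.003, 0.002, -1.0]]
wrist_force: [-1.5, 0.0, 6.4]
width: 0.0108
grip_force: 21.2
```

Call:
{"name": "send_rows", "arguments": {
  "series": [
    [0, 0, 0, 0, 0, 0, 30],
    [0, 0, 0, 0, 0, 0, 30],
    [0, 0, 6, 0, 0, 0, 30],
    [0, 0, 6, 0, 0, 0, 30],
    [0, 0, 0, 0, 0, 0, 8],
    [0, 0, 0, 0, 0, 0, 8],
    [0, 0, 0, 0, 0, 0, 8],
    [0, 0, 0, 0, 0, 0, 8]
  ]
}}

```text
t: 7.92
ee_pos: [0.5096, -0.3414, 0.1693]
ee_rot: [[-0.151, 0.989, -0.002], [0.989, 0.151, 0.002], [0.003, -0.002, -1.0]]
wrist_force: [1.5, -0.3, -6.7]
width: 0.0113
grip_force: 19.5
```

Call:
{"name": "send_rows", "arguments": {
  "series": [
    [0, -14.6, 5.2, 0, 0, 0, 8],
    [0, -14.5, 7.1, 0, 0, 0, 8],
    [0, -13.5, 8.9, 0, 0, 0, 8],
    [0, -12.4, 10.5, 0, 0, 0, 8],
    [0, -11, 11.8, 0, 0, 0, 8],
    [0, -9.6, 13.1, 0, 0, 0, 8],
    [0, -7.9, 14.1, 0, 0, 0, 8],
    [0, 0, 0, 0, 0, 0, 8]
  ]
}}

```text
t: 8.58
ee_pos: [0.4252, -0.3556, 0.0996]
ee_rot: [[-0.151, 0.988, -0.004], [0.989, 0.151, -0.001], [-0.001, -0.004, -1.0]]
wrist_force: [-5.8, -1.2, 1.0]
width: 0.0113
grip_force: 21.4
```

Call:
{"name": "send_rows", "arguments": {
  "series": [
    [0, -6.2, 15, 0, 0, 0, 8],
    [0, -4.3, 15.5, 0, 0, 0, 8],
    [0, -2.7, 15, 0, 0, 0, 8],
    [0, 0, 4, 0, 0, 0, 8],
    [0, 0, 3, 0, 0, 0, 8],
    [0, 0, 0, 0, 0, 0, 8]
  ]
}}

```text
t: 9.08
ee_pos: [0.4105, -0.3579, 0.0474]
ee_rot: [[-0.153, 0.988, -0.01], [0.988, 0.153, -0.0], [0.001, -0.01, -1.0]]
wrist_force: [-13.8, -5.0, -0.3]
width: 0.0113
grip_force: 22.2
```

Call:
{"name": "send_rows", "arguments": {
  "series": [
    [0, 0, 0, 0, 0, 0, 40],
    [0, 0, 0, 0, 0, 0, 40],
    [0, 0, 0, 0, 0, 0, 40],
    [0, 0, -25, 0, 0, 0, 40],
    [0, 0, -30, 0, 0, 0, 10],
    [0, 0, 0, 0, 0, 0, 0],
    [0, 0, 0, 0, 0, 0, 0],
    [0, 0, 0, 0, 0, 0, 0]
  ]
}}

```text
t: 9.75
ee_pos: [0.415, -0.3567, 0.1035]
ee_rot: [[-0.151, 0.989, 0.001], [0.989, 0.151, -0.001], [-0.001, 0.001, -1.0]]
wrist_force: [-0.0, 0.7, 0.5]
width: 0.0001
grip_force: 0.0
```

Call:
{"name": "send_rows", "arguments": {
  "series": [
    [0, 0, 10, 0, 0, 0, 0],
    [0, 0, 10, 0, 0, 0, 0],
    [0, 0, 3, 0, 0, 0, 0],
    [0, 0, 2, 0, 0, 0, 0],
    [0, 0, 2, 0, 0, 0, 0],
    [0, 0, 0, 0, 0, 0, 0]
  ]
}}

```text
t: 10.25
ee_pos: [0.4142, -0.3562, 0.0789]
ee_rot: [[-0.151, 0.989, -0.004], [0.989, 0.151, 0.004], [0.005, -0.003, -1.0]]
wrist_force: [-7.0, 8.3, 25.4]
width: -0.0001
grip_force: 12.4
```

The tips met the bar at z = 0.079, so the handle is on its folded stop. I'll go over the first red bottle next.

Call:
{"name": "send_rows", "arguments": {
  "series": [
    [0, 0, -35, 0, 0, 0, 10],
    [0, 0, -41, 0, 0, 0, 30],
    [38, 12, -11, 0, 0, 0, 45],
    [38, 12, -11, 0, 0, 0, 45],
    [38, 12, -11, 0, 0, 0, 45],
    [38, 12, -11, 0, 0, 0, 45],
    [38, 12, -11, 0, 0, 0, 45],
    [38, 12, -11, 0, 0, 0, 45]
  ]
}}

```text
t: 10.92
ee_pos: [0.4506, -0.1184, 0.2165]
ee_rot: [[-0.15, 0.989, -0.003], [0.989, 0.15, 0.002], [0.002, -0.003, -1.0]]
wrist_force: [0.9, -0.0, -0.0]
width: 0.045
grip_force: 0.0
```

Call:
{"name": "send_rows", "arguments": {
  "series": [
    [37, 12, -11, 0, 0, 0, 45],
    [36, 11, -11, 0, 0, 0, 45],
    [0, 0, 0, 0, 0, 0, 45],
    [0, 0, 0, 0, 0, 0, 45]
  ]
}}

```text
t: 11.25
ee_pos: [0.4631, -0.0432, 0.239]
ee_rot: [[-0.155, 0.988, -0.001], [0.988, 0.155, 0.0], [0.0, -0.001, -1.0]]
wrist_force: [0.5, -0.5, 0.7]
width: 0.0451
grip_force: 0.0
```

```bash
cat >> h.py <<'E'
def tags(p,color,zt=None):
    """tag blobs: enclosing circle of tag ring -> list (pixel, radius, mask)"""
    c=cv2.cvtColor(p['color'],cv2.COLOR_BGR2HSV)
    h,s,v=[c[...,i].astype(int) for i in range(3)]
    m=((h<5)|(h>174)) if color=='red' else ((h>50)&(h<75))
    m=(m&(s>150)&(v>70)).astype(np.uint8)
    n,l,st,ce=cv2.connectedComponentsWithStats(m)
    out=[]
    for i in range(1,n):
        if st[i,4]>60:
            pts=np.argwhere(l==i)[:,::-1].astype(np.float32)
            (x,y),r=cv2.minEnclosingCircle(cv2.convexHull(pts)); out.append(((x,y),r))
    return out
def rel(P):
    s=arm.get_state(); return np.round(1000*np.array(s['ee_rot']).T@(np.array(P)-np.array(s['ee_pos'])),1)
def look(color,save=None):
    p=cam('wrist')
    if save: cv2.imwrite('pics/'+save,p['color'])
    s=arm.get_state(); print('t',round(s['t'],1),'tcp',np.round(s['ee_pos'],4))
    for px,r in tags(p,color):
        for z in (.0755,.0835,.0915,.0995):
            a=at(p,px,z); c,_=ray(p,px); 
            print(color,np.round(px),'r',round(r,1),'z',z,'pos',np.round(a[:2],4),'diam mm',round(2000*r/p['fx']*abs((cv2.Rodrigues(np.array(p['rvec'],float))[0]@(a-c))[2]),1),'tool',rel([a[0],a[1],z+.0075])) 
    return p
E
python3 -c "
from h import *
p=look('red','w4.png')"
```

```text
t 11.3 tcp [ 0.4628 -0.0443  0.2385]
red [376.  55.] r 23.2 z 0.0755 pos [0.566  0.1004] diam mm 47.3 tool [127.2 124.5 155.3]
red [376.  55.] r 23.2 z 0.0835 pos [0.5631 0.0986] diam mm 46.1 tool [125.8 121.3 147.3]
red [376.  55.] r 23.2 z 0.0915 pos [0.5601 0.0967] diam mm 44.9 tool [124.4 118.1 139.3]
red [376.  55.] r 23.2 z 0.0995 pos [0.5572 0.0948] diam mm 43.6 tool [123.1 114.8 131.3]
red [254. 110.] r 20.4 z 0.0755 pos [0.4511 0.0274] diam mm 43.9 tool [ 72.6  -0.2 155.5]
red [254. 110.] r 20.4 z 0.0835 pos [0.4511 0.0274] diam mm 42.7 tool [ 72.6  -0.2 147.5]
red [254. 110.] r 20.4 z 0.0915 pos [0.4511 0.0275] diam mm 41.6 tool [ 72.7  -0.2 139.5]
red [254. 110.] r 20.4 z 0.0995 pos [0.4512 0.0275] diam mm 40.5 tool [ 72.7  -0.2 131.5]
```

View pics/w4.png

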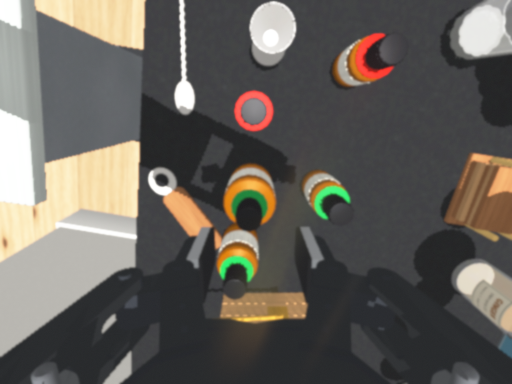

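The red bottle at (254,110) is the 36 mm one, because no body shows outside its tag. The jigger is at (270,35) and well clear. I'll pick the bottle.

Call:
{"name": "send_rows", "arguments": {
  "series": [
    [36, 0, 0, 0, 0, 0, 45],
    [36.5, 0, 10, 0, 0, 0, 45],
    [0, 0, 40, 0, 0, 0, 45],
    [0, 0, 40, 0, 0, 0, 45],
    [0, 0, 35, 0, 0, 0, 45],
    [0, 0, 20, 0, 0, 0, 45],
    [0, 0, 8, 0, 0, 0, 45],
    [0, 0, 0, 0, 0, 0, 45]
  ]
}}

```text
t: 11.97
ee_pos: [0.4499, 0.0258, 0.0838]
ee_rot: [[-0.148, 0.989, -0.007], [0.989, 0.148, 0.001], [0.002, -0.007, -1.0]]
wrist_force: [-0.6, 0.2, -0.1]
width: 0.0449
grip_force: 0.0
```

Call:
{"name": "send_rows", "arguments": {
  "series": [
    [0, 0, 0, 0, 0, 0, 20],
    [0, 0, 0, 0, 0, 0, 20],
    [0, 0, 0, 0, 0, 0, 20],
    [0, 0, 0, 0, 0, 0, 20],
    [0, 0, -10, 0, 0, 0, 20],
    [0, 0, -20, 0, 0, 0, 20]
  ],
  "squeeze": 45
}}

```text
t: 12.47
ee_pos: [0.4503, 0.0272, 0.1159]
ee_rot: [[-0.151, 0.989, -0.005], [0.989, 0.151, 0.001], [0.002, -0.005, -1.0]]
wrist_force: [-0.4, -0.5, -2.4]
width: 0.0244
grip_force: 44.4
```

Call:
{"name": "send_rows", "arguments": {
  "series": [
    [0, 0, -34, 0, 0, 0, 20],
    [0, 0, -34, 0, 0, 0, 20],
    [0, 0, -34, 0, 0, 0, 20],
    [0, 0, -34, 0, 0, 0, 20],
    [-20, 5, 0, 0, 0, 0, 20],
    [-37, 8.6, 0, 0, 0, 0, 20],
    [-37, 8.6, 0, 0, 0, 0, 20],
    [-37, 8.6, 0, 0, 0, 0, 20]
  ]
}}

```text
t: 13.13
ee_pos: [0.5029, -0.099, 0.2549]
ee_rot: [[-0.152, 0.988, 0.002], [0.988, 0.152, -0.001], [-0.001, 0.002, -1.0]]
wrist_force: [-0.1, 0.2, -2.6]
width: 0.0247
grip_force: 44.6
```

Call:
{"name": "send_rows", "arguments": {
  "series": [
    [-37, 8.6, 0, 0, 0, 0, 20],
    [-37, 8.6, 0, 0, 0, 0, 20],
    [-37, 8.6, 0, 0, 0, 0, 20],
    [-37, 8.6, 0, 0, 0, 0, 20],
    [-33, 8, 0, 0, 0, 0, 20],
    [-20, 4, 0, 0, 0, 0, 20],
    [0, 0, 0, 0, 0, 0, 20],
    [0, 0, 0, 0, 0, 0, 20]
  ]
}}

```text
t: 13.8
ee_pos: [0.5785, -0.2905, 0.2534]
ee_rot: [[-0.149, 0.989, -0.0], [0.989, 0.149, 0.001], [0.001, -0.0, -1.0]]
wrist_force: [0.4, 0.9, -2.5]
width: 0.0246
grip_force: 44.6
```

```bash
python3 -c "
from h import *
p=cam('wrist'); cv2.imwrite('pics/w5.png',p['color']); s=arm.get_state();print(s['ee_pos'],s['ee_rot'],s['width'],rel([.5785,-.2885,.095]))
for l,z in [('crate',0),('handle_hinge',.064)]:
    for d in arm.mark_of(l,p)[:1]: print(l,round(d['score'],2),np.round(d['pixel'],1),np.round(at(p,d['pixel'],z)[:2],4))"
```

```text
[ 0.57840207 -0.28946926  0.25345937] [[-1.50313500e-01  9.88638313e-01 -3.71224545e-04]
 [ 9.88638038e-01  1.50313751e-01  7.78874721e-04]
 [ 8.25825544e-04 -2.49931320e-04 -9.99999628e-01]] 0.024390598802571006 [  0.8   0.3 158.5]
crate 0.89 [227.4 187.1] [ 0.5444 -0.3357]
handle_hinge 0.96 [222.3 196.4] [ 0.5433 -0.3301]
```

View pics/w5.png

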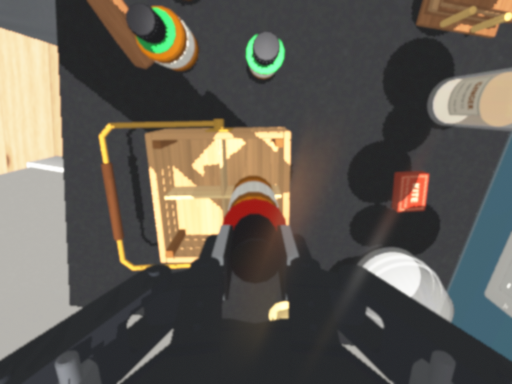

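The handle lies folded at the left and the bottle hangs over the +x+y cell, so I'll lower it. Then I'll go over the second red.

Call:
{"name": "send_rows", "arguments": {
  "series": [
    [0, 0, 35, 0, 0, 0, 20],
    [0, 0, 40, 0, 0, 0, 20],
    [0, 0, 40, 0, 0, 0, 20],
    [0, 0, 25, 0, 0, 0, 20],
    [0, 0, 10, 0, 0, 0, 20],
    [0, 0, 6, 0, 0, 0, 20],
    [0, 0, 2, 0, 0, 0, 20],
    [0, 0, 0, 0, 0, 0, 20]
  ]
}}

```text
t: 14.62
ee_pos: [0.5801, -0.2902, 0.0973]
ee_rot: [[-0.151, 0.989, 0.004], [0.989, 0.151, -0.002], [-0.003, 0.003, -1.0]]
wrist_force: [0.5, -0.1, -2.5]
width: 0.0245
grip_force: 44.7
```

Call:
{"name": "send_rows", "arguments": {
  "series": [
    [0, 0, 0, 0, 0, 0, 45],
    [0, 0, 0, 0, 0, 0, 45],
    [0, 0, 0, 0, 0, 0, 45],
    [0, 0, -30, 0, 0, 0, 45],
    [0, 0, -40, 0, 0, 0, 45],
    [0, 0, -40, 0, 0, 0, 45],
    [0, 0, -40, 0, 0, 0, 45],
    [39, 5, 0, 0, 0, 0, 45]
  ]
}}

```text
t: 15.28
ee_pos: [0.5818, -0.2579, 0.258]
ee_rot: [[-0.145, 0.989, 0.018], [0.989, 0.145, -0.014], [-0.017, 0.015, -1.0]]
wrist_force: [0.9, 0.2, 1.9]
width: 0.0449
grip_force: 0.0
```

Call:
{"name": "send_rows", "arguments": {
  "series": [
    [39, 5, 0, 0, 0, 0, 45],
    [39, 5, 0, 0, 0, 0, 45],
    [39, 5, 0, 0, 0, 0, 45],
    [39, 5, 0, 0, 0, 0, 45],
    [39, 5, 0, 0, 0, 0, 45],
    [39, 5, 0, 0, 0, 0, 45],
    [39, 5, 0, 0, 0, 0, 45],
    [0, 0, 0, 0, 0, 0, 45]
  ]
}}

```text
t: 15.95
ee_pos: [0.5708, 0.0307, 0.2464]
ee_rot: [[-0.157, 0.988, 0.002], [0.988, 0.157, 0.003], [0.002, 0.002, -1.0]]
wrist_force: [0.0, 0.1, -0.5]
width: 0.0449
grip_force: 0.0
```

```bash
python3 -c "
from h import *
p=look('red','w6.png')"
```

```text
t 16.0 tcp [0.5711 0.0279 0.2463]
red [256. 115.] r 20.0 z 0.0755 pos [0.5632 0.097 ] diam mm 44.3 tool [ 69.5   2.6 163.3]
red [256. 115.] r 20.0 z 0.0835 pos [0.5631 0.0971] diam mm 43.2 tool [ 69.6   2.5 155.3]
red [256. 115.] r 20.0 z 0.0915 pos [0.563  0.0973] diam mm 42.1 tool [ 69.8   2.5 147.3]
red [256. 115.] r 20.0 z 0.0995 pos [0.5629 0.0974] diam mm 40.9 tool [ 69.9   2.4 139.3]
red [362. 354.] r 10.1 z 0.0755 pos [ 0.7681 -0.2079] diam mm 29.4 tool [-263.6  157.4  163.7]
red [362. 354.] r 10.1 z 0.0835 pos [ 0.7628 -0.2   ] diam mm 28.6 tool [-255.   153.4  155.7]
red [362. 354.] r 10.1 z 0.0915 pos [ 0.7575 -0.1921] diam mm 27.9 tool [-246.4  149.4  147.6]
red [362. 354.] r 10.1 z 0.0995 pos [ 0.7522 -0.1842] diam mm 27.1 tool [-237.8  145.4  139.6]
```

View pics/w6.png

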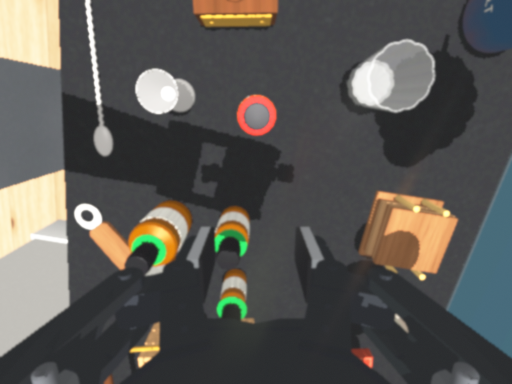

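The red bottle is at (256,115), with the jigger at (157,92) and the tumbler at (395,80), both clear of the fingers. I'll pick it and carry it to the +x-y cell.

Call:
{"name": "send_rows", "arguments": {
  "series": [
    [34, 1, 0, 0, 0, 0, 45],
    [35.5, 1.5, 10, 0, 0, 0, 45],
    [0, 0, 40, 0, 0, 0, 45],
    [0, 0, 40, 0, 0, 0, 45],
    [0, 0, 37, 0, 0, 0, 45],
    [0, 0, 20, 0, 0, 0, 45],
    [0, 0, 8, 0, 0, 0, 45],
    [0, 0, 0, 0, 0, 0, 45]
  ]
}}

```text
t: 16.67
ee_pos: [0.5621, 0.0928, 0.0881]
ee_rot: [[-0.149, 0.989, -0.004], [0.989, 0.149, -0.0], [0.0, -0.004, -1.0]]
wrist_force: [-0.1, -0.2, 1.0]
width: 0.0452
grip_force: 0.0
```

Call:
{"name": "send_rows", "arguments": {
  "series": [
    [0, 0, 0, 0, 0, 0, 20],
    [0, 0, 0, 0, 0, 0, 20],
    [0, 0, 0, 0, 0, 0, 20],
    [0, 0, 0, 0, 0, 0, 20],
    [0, 0, -10, 0, 0, 0, 20],
    [0, 0, -30, 0, 0, 0, 20],
    [0, 0, -40, 0, 0, 0, 20],
    [0, 0, -40, 0, 0, 0, 20]
  ]
}}

```text
t: 17.33
ee_pos: [0.5617, 0.0939, 0.2105]
ee_rot: [[-0.151, 0.989, -0.004], [0.989, 0.151, 0.0], [0.001, -0.004, -1.0]]
wrist_force: [1.8, -0.4, -1.8]
width: 0.0247
grip_force: 44.9
```

Call:
{"name": "send_rows", "arguments": {
  "series": [
    [0, 0, -40, 0, 0, 0, 20],
    [-20, -2, 0, 0, 0, 0, 20],
    [-37, -3.5, 0, 0, 0, 0, 20],
    [-37, -3.5, 0, 0, 0, 0, 20],
    [-37, -3.5, 0, 0, 0, 0, 20],
    [-37, -3.5, 0, 0, 0, 0, 20],
    [-37, -3.5, 0, 0, 0, 0, 20],
    [-37, -3.5, 0, 0, 0, 0, 20]
  ]
}}

```text
t: 18.0
ee_pos: [0.5763, -0.1503, 0.2507]
ee_rot: [[-0.151, 0.989, -0.0], [0.989, 0.151, 0.0], [0.0, -0.0, -1.0]]
wrist_force: [1.2, 0.1, -2.6]
width: 0.0247
grip_force: 44.9
```

Call:
{"name": "send_rows", "arguments": {
  "series": [
    [-37, -3.5, 0, 0, 0, 0, 20],
    [-37, -3.5, 0, 0, 0, 0, 20],
    [-37, -3.5, 0, 0, 0, 0, 20],
    [-37, -3.5, 0, 0, 0, 0, 20],
    [-37, -3.5, 0, 0, 0, 0, 20],
    [-34, -3, 0, 0, 0, 0, 20],
    [0, 0, 0, 0, 0, 0, 20],
    [0, 0, 0, 0, 0, 0, 20]
  ]
}}

```text
t: 18.67
ee_pos: [0.5888, -0.3702, 0.2498]
ee_rot: [[-0.148, 0.989, -0.001], [0.989, 0.148, 0.001], [0.001, -0.001, -1.0]]
wrist_force: [0.1, 0.8, -2.1]
width: 0.0244
grip_force: 45.0
```

```bash
python3 -c "
from h import *
s=arm.get_state();print(s['t'],s['ee_pos'],s['width'],rel([.5900,-.3655,.1]))"
```

```text
18.6667 [ 0.5888441  -0.37016273  0.24975321] 0.02444901074855673 [  4.3   1.9 149.8]
```

Call:
{"name": "send_rows", "arguments": {
  "series": [
    [2, 1, 35, 0, 0, 0, 20],
    [0, 0, 40, 0, 0, 0, 20],
    [0, 0, 40, 0, 0, 0, 20],
    [0, 0, 22, 0, 0, 0, 20],
    [0, 0, 8, 0, 0, 0, 20],
    [0, 0, 5, 0, 0, 0, 20],
    [0, 0, 3, 0, 0, 0, 20],
    [0, 0, 0, 0, 0, 0, 20]
  ]
}}

```text
t: 19.33
ee_pos: [0.5914, -0.3664, 0.1007]
ee_rot: [[-0.152, 0.988, 0.002], [0.988, 0.152, -0.002], [-0.003, 0.001, -1.0]]
wrist_force: [-2.0, -0.8, 1.8]
width: 0.0246
grip_force: 45.5
```

Call:
{"name": "send_rows", "arguments": {
  "series": [
    [0, 0, 3, 0, 0, 0, 20],
    [0, 0, 0, 0, 0, 0, 45],
    [0, 0, 0, 0, 0, 0, 45],
    [0, 0, 0, 0, 0, 0, 45],
    [0, 0, 0, 0, 0, 0, 45],
    [0, 0, -30, 0, 0, 0, 45],
    [0, 0, -40, 0, 0, 0, 45],
    [0, 0, -40, 0, 0, 0, 45]
  ]
}}

```text
t: 20.0
ee_pos: [0.5895, -0.3654, 0.203]
ee_rot: [[-0.151, 0.989, -0.003], [0.989, 0.151, 0.003], [0.004, -0.003, -1.0]]
wrist_force: [0.4, -0.7, 0.3]
width: 0.0447
grip_force: 0.0
```

Call:
{"name": "send_rows", "arguments": {
  "series": [
    [-20, -20, -20, 0, 0, 0, 45],
    [-20, -20, 0, 0, 0, 0, 45],
    [0, -30, 0, 0, 0, 0, 45],
    [0, -30, 0, 0, 0, 0, 45],
    [0, -30, 0, 0, 0, 0, 45],
    [0, -30, 0, 0, 0, 0, 45],
    [0, 0, 0, 0, 0, 0, 45]
  ]
}}

```text
t: 20.58
ee_pos: [0.4342, -0.4306, 0.2236]
ee_rot: [[-0.147, 0.989, -0.002], [0.989, 0.147, 0.001], [0.001, -0.002, -1.0]]
wrist_force: [1.6, -0.3, -0.1]
width: 0.0451
grip_force: 0.0
```

```bash
python3 -c "
from h import *
p=look('red','w7.png')
for q in [(0,0)]: pass"
```

```text
t 20.6 tcp [ 0.4362 -0.4304  0.2239]
red [427.  58.] r 24.6 z 0.0755 pos [ 0.5821 -0.286 ] diam mm 47.8 tool [121.2 165.6 141. ]
red [427.  58.] r 24.6 z 0.0835 pos [ 0.5778 -0.288 ] diam mm 46.5 tool [119.9 161.  133. ]
red [427.  58.] r 24.6 z 0.0915 pos [ 0.5734 -0.29  ] diam mm 45.2 tool [118.5 156.4 125. ]
red [427.  58.] r 24.6 z 0.0995 pos [ 0.5691 -0.292 ] diam mm 43.9 tool [117.2 151.9 117. ]
red [421. 139.] r 21.8 z 0.0755 pos [ 0.6005 -0.362 ] diam mm 45.8 tool [ 43.4 172.5 140.9]
red [421. 139.] r 21.8 z 0.0835 pos [ 0.5956 -0.3619] diam mm 44.6 tool [ 44.2 167.8 132.9]
red [421. 139.] r 21.8 z 0.0915 pos [ 0.5908 -0.3618] diam mm 43.3 tool [ 45.  163.  124.9]
red [421. 139.] r 21.8 z 0.0995 pos [ 0.586  -0.3617] diam mm 42.1 tool [ 45.8 158.3 116.9]
```

View pics/w7.png

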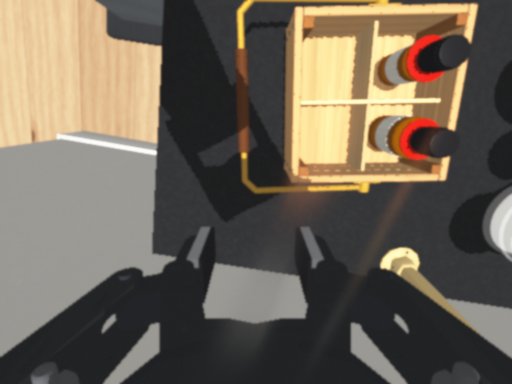

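Both reds stand upright in the +x cells, at (421,60) and (415,137). The folded bar is at column 243. I'll grip the bar and swing it back up.

Call:
{"name": "send_rows", "arguments": {
  "series": [
    [40, -7, 0, 0, 0, 0, 45],
    [39, -6, 10, 0, 0, 0, 45],
    [0, 0, 40, 0, 0, 0, 45],
    [0, 0, 40, 0, 0, 0, 45],
    [0, 0, 40, 0, 0, 0, 45],
    [0, 0, 28, 0, 0, 0, 45],
    [0, 0, 15, 0, 0, 0, 45],
    [0, 0, 0, 0, 0, 0, 45]
  ]
}}

```text
t: 21.3
ee_pos: [0.4121, -0.3508, 0.0465]
ee_rot: [[-0.151, 0.988, -0.005], [0.988, 0.151, 0.007], [0.008, -0.004, -1.0]]
wrist_force: [0.0, -0.1, -0.4]
width: 0.0455
grip_force: 0.0
```

Call:
{"name": "send_rows", "arguments": {
  "series": [
    [0, 0, 0, 0, 0, 0, 30],
    [0, 0, 0, 0, 0, 0, 8],
    [0, 0, 0, 0, 0, 0, 8],
    [0, 0, 0, 0, 0, 0, 8],
    [0, 0, 0, 0, 0, 0, 8],
    [0, 0, 0, 0, 0, 0, 8]
  ],
  "squeeze": 20
}}

```text
t: 21.8
ee_pos: [0.4099, -0.3554, 0.0527]
ee_rot: [[-0.154, 0.988, -0.009], [0.988, 0.154, -0.002], [-0.0, -0.009, -1.0]]
wrist_force: [-15.3, -2.0, 4.2]
width: 0.0108
grip_force: 22.4
```

Call:
{"name": "send_rows", "arguments": {
  "series": [
    [0, 0, -18.8, 0, 0, 0, 8],
    [0, 3, -15.5, 0, 0, 0, 8],
    [0, 5.5, -15, 0, 0, 0, 8],
    [0, 7.9, -14.1, 0, 0, 0, 8],
    [0, 9.6, -13.1, 0, 0, 0, 8],
    [0, 11, -11.8, 0, 0, 0, 8],
    [0, 12.4, -10.5, 0, 0, 0, 8],
    [0, 0, 0, 0, 0, 0, 8]
  ]
}}

```text
t: 22.47
ee_pos: [0.4629, -0.3469, 0.156]
ee_rot: [[-0.153, 0.988, -0.002], [0.988, 0.153, -0.002], [-0.002, -0.002, -1.0]]
wrist_force: [-9.4, 3.9, 12.0]
width: 0.0109
grip_force: 21.2
```

Call:
{"name": "send_rows", "arguments": {
  "series": [
    [0, 13.5, -8.9, 0, 0, 0, 8],
    [0, 14.5, -7.1, 0, 0, 0, 8],
    [0, 14.6, -5.2, 0, 0, 0, 8],
    [0, 15.2, -3.6, 0, 0, 0, 8],
    [0, 16.1, -1.7, 0, 0, 0, 8],
    [0, 6.7, 0, 0, 0, 0, 8],
    [0, 5, 0, 0, 0, 0, 8],
    [0, 0, 0, 0, 0, 0, 8]
  ]
}}

```text
t: 23.13
ee_pos: [0.543, -0.3342, 0.1805]
ee_rot: [[-0.153, 0.988, -0.013], [0.988, 0.153, -0.001], [0.001, -0.013, -1.0]]
wrist_force: [-19.0, 3.0, 14.9]
width: 0.0111
grip_force: 22.6
```

Call:
{"name": "send_rows", "arguments": {
  "series": [
    [0, -4, 0, 0, 0, 0, 30],
    [0, 0, 0, 0, 0, 0, 30],
    [0, 0, 0, 0, 0, 0, 30],
    [0, 5, 0, 0, 0, 0, 30],
    [0, 5, 0, 0, 0, 0, 30],
    [0, 3, 0, 0, 0, 0, 30],
    [0, 3, 0, 0, 0, 0, 30],
    [0, 0, 0, 0, 0, 0, 30]
  ]
}}

```text
t: 23.8
ee_pos: [0.552, -0.3328, 0.1762]
ee_rot: [[-0.153, 0.988, -0.022], [0.988, 0.153, 0.001], [0.004, -0.022, -1.0]]
wrist_force: [-24.2, -1.5, 10.7]
width: 0.03
grip_force: 11.8
```

Call:
{"name": "send_rows", "arguments": {
  "series": [
    [0, -10, 0, 0, 0, 0, 40],
    [0, 0, 0, 0, 0, 0, 40],
    [0, 0, -30, 0, 0, 0, 45],
    [0, 0, -35, 0, 0, 0, 45],
    [30, -8, -5, 0, 0, 0, 45],
    [38, -10, 0, 0, 0, 0, 45],
    [38, -10, 0, 0, 0, 0, 45],
    [38, -10, 0, 0, 0, 0, 45]
  ]
}}

```text
t: 24.47
ee_pos: [0.4899, -0.1951, 0.2467]
ee_rot: [[-0.15, 0.989, 0.002], [0.989, 0.15, 0.0], [-0.0, 0.002, -1.0]]
wrist_force: [0.7, 0.3, -0.5]
width: 0.0448
grip_force: 0.0
```

Call:
{"name": "send_rows", "arguments": {
  "series": [
    [38, -10, 0, 0, 0, 0, 45],
    [14, -4, 0, 0, 0, 0, 45],
    [0, 0, 0, 0, 0, 0, 45],
    [0, 0, 0, 0, 0, 0, 45]
  ]
}}

```text
t: 24.8
ee_pos: [0.4688, -0.1469, 0.247]
ee_rot: [[-0.152, 0.988, 0.002], [0.988, 0.152, -0.001], [-0.001, 0.002, -1.0]]
wrist_force: [0.1, -1.3, 0.1]
width: 0.0447
grip_force: 0.0
```

```bash
python3 -c "
from h import *
p=look('green','w8.png')
s=cam('scene');t=cam('top')
a=cv2.resize(s['color'][170:360,200:400],(480,456)); b=cv2.resize(t['color'][150:260,290:430],(319,251))
im=np.zeros((456,800,3),np.uint8); im[:,:480]=a; im[:251,480:799]=b
cv2.imwrite('pics/s8.png',im)"
```

```text
t 24.9 tcp [ 0.469  -0.1477  0.247 ]
green [348. 108.] r 19.9 z 0.0755 pos [ 0.5602 -0.0579] diam mm 43.8 tool [ 75.2 103.5 164. ]
green [348. 108.] r 19.9 z 0.0835 pos [ 0.5576 -0.0583] diam mm 42.7 tool [ 75.2 100.9 156. ]
green [348. 108.] r 19.9 z 0.0915 pos [ 0.555  -0.0588] diam mm 41.6 tool [ 75.1  98.3 148. ]
green [348. 108.] r 19.9 z 0.0995 pos [ 0.5524 -0.0592] diam mm 40.5 tool [ 75.1  95.6 140. ]
green [244. 186.] r 16.0 z 0.0755 pos [ 0.4592 -0.1639] diam mm 38.3 tool [-14.3 -12.4 164. ]
green [244. 186.] r 16.0 z 0.0835 pos [ 0.4592 -0.1617] diam mm 37.3 tool [-12.1 -12.1 156. ]
green [244. 186.] r 16.0 z 0.0915 pos [ 0.4591 -0.1594] diam mm 36.4 tool [ -9.9 -11.7 148. ]
green [244. 186.] r 16.0 z 0.0995 pos [ 0.4591 -0.1571] diam mm 35.4 tool [ -7.6 -11.4 139.9]
green [336. 197.] r 17.5 z 0.0755 pos [ 0.5714 -0.1608] diam mm 42.3 tool [-28.2  99.  164.2]
green [336. 197.] r 17.5 z 0.0835 pos [ 0.5685 -0.1586] diam mm 41.2 tool [-25.6  96.5 156.2]
green [336. 197.] r 17.5 z 0.0915 pos [ 0.5656 -0.1564] diam mm 40.2 tool [-23.   94.  148.1]
green [336. 197.] r 17.5 z 0.0995 pos [ 0.5627 -0.1542] diam mm 39.1 tool [-20.4  91.4 140.1]
```

View pics/s8.png

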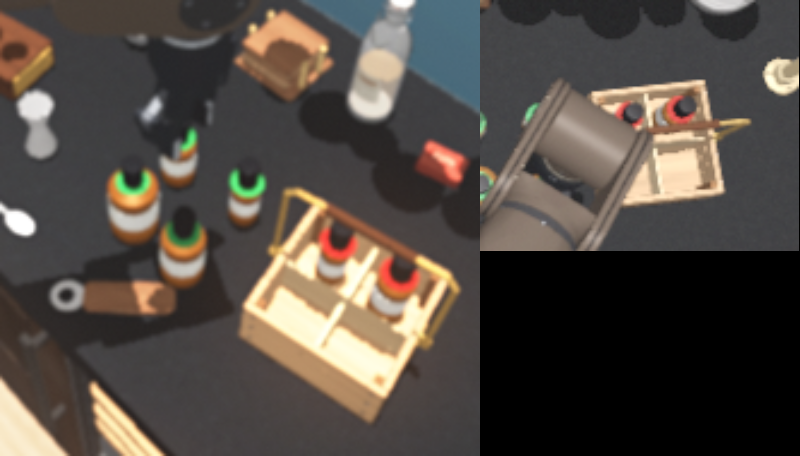

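View pics/w8.png

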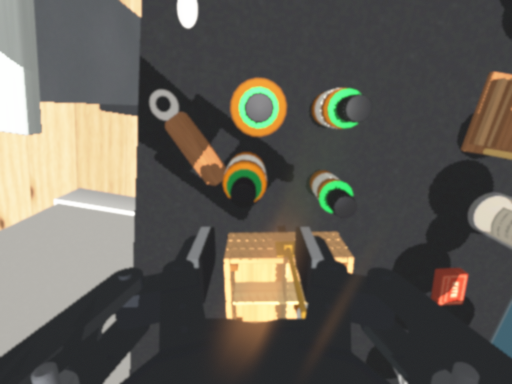

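The handle is upright and both reds stand in the crate. The greens are at (258,107) for the 60, (348,108), (244,180) and (336,192). My mask missed the 60's brighter ring, so I'll relax it.

```bash
sed -i 's/(s>150)&(v>70)/(s>90)\&(v>60)/; s/(h>50)&(h<75)/(h>45)\&(h<80)/' h.py; python3 - <<'E'
from h import *
c=cv2.imread('pics/w8.png'); hsv=cv2.cvtColor(c,cv2.COLOR_BGR2HSV); print(hsv[107,236:282:3].tolist())
p=cam('wrist')
for px,r in tags(p,'green'):
    if r>12: a=at(p,px,.0995); print(px,r,a,rel([a[0],a[1],.107]))
# rim: body edge of 60 at z .086, circle
E
```

```text
[[17, 199, 237], [60, 96, 250], [73, 121, 254], [67, 89, 143], [140, 6, 129], [140, 6, 133], [150, 4, 136], [135, 4, 140], [135, 4, 141], [135, 4, 137], [135, 4, 135], [135, 4, 132], [66, 62, 140], [73, 120, 254], [46, 115, 237], [17, 199, 240]]
(258.4651794433594, 105.72630310058594) 20.57964324951172 [ 0.46183757 -0.07256824  0.0995    ] [ 76.1   4.6 139.4]
(348.0, 106.5) 21.10104751586914 [ 0.55187442 -0.05964147  0.0995    ] [ 75.4  95.5 139.5]
(244.22727966308594, 184.5) 16.839773178100586 [ 0.45912291 -0.15677367  0.0995    ] [ -6.7 -10.7 139.5]
(336.5465087890625, 195.8023223876953) 18.300260543823242 [ 0.56259477 -0.15428668  0.0995    ] [-19.7  92.  139.5]
```

Call:
{"name": "send_rows", "arguments": {
  "series": [
    [38, 2.3, 0, 0, 0, 0, 45],
    [38, 2.3, 10, 0, 0, 0, 45],
    [0, 0, 40, 0, 0, 0, 45],
    [0, 0, 40, 0, 0, 0, 45],
    [0, 0, 28, 0, 0, 0, 45],
    [0, 0, 15, 0, 0, 0, 45],
    [0, 0, 6, 0, 0, 0, 45],
    [0, 0, 0, 0, 0, 0, 45]
  ],
  "squeeze": 45
}}

```text
t: 25.67
ee_pos: [0.4603, -0.0718, 0.1057]
ee_rot: [[-0.149, 0.989, -0.004], [0.989, 0.149, 0.001], [0.002, -0.003, -1.0]]
wrist_force: [-0.0, 0.3, 0.3]
width: 0.045
grip_force: 0.0
```

Call:
{"name": "send_rows", "arguments": {
  "series": [
    [0, 0, 0, 0, 0, 0, 45],
    [0, 0, 0, 0, 0, 0, 20],
    [0, 0, 0, 0, 0, 0, 20],
    [0, 0, 0, 0, 0, 0, 20],
    [0, 0, 0, 0, 0, 0, 20],
    [0, 0, 0, 0, 0, 0, 20]
  ]
}}

```text
t: 26.17
ee_pos: [0.4622, -0.0722, 0.1094]
ee_rot: [[-0.151, 0.989, 0.003], [0.989, 0.151, -0.002], [-0.002, 0.003, -1.0]]
wrist_force: [-1.8, -0.7, 6.2]
width: 0.0245
grip_force: 44.4
```

Call:
{"name": "send_rows", "arguments": {
  "series": [
    [0, 0, -10, 0, 0, 0, 20],
    [0, 0, -30, 0, 0, 0, 20],
    [0, 0, -40, 0, 0, 0, 20],
    [0, 0, -40, 0, 0, 0, 20],
    [0, 0, -30, 0, 0, 0, 20],
    [20, 5, 0, 0, 0, 0, 20],
    [37, 9, 0, 0, 0, 0, 20],
    [37, 9, 0, 0, 0, 0, 20]
  ]
}}

```text
t: 26.83
ee_pos: [0.4696, 0.0255, 0.2586]
ee_rot: [[-0.148, 0.989, 0.002], [0.989, 0.148, 0.0], [-0.0, 0.002, -1.0]]
wrist_force: [0.7, -0.2, -1.9]
width: 0.0247
grip_force: 44.8
```

Call:
{"name": "send_rows", "arguments": {
  "series": [
    [37, 9, 0, 0, 0, 0, 20],
    [37, 9, 0, 0, 0, 0, 20],
    [37, 9, 0, 0, 0, 0, 20],
    [37, 9, 0, 0, 0, 0, 20],
    [37, 9, 0, 0, 0, 0, 20],
    [37, 9, 0, 0, 0, 0, 20],
    [37, 9, 0, 0, 0, 0, 20],
    [37, 9, 0, 0, 0, 0, 20]
  ]
}}

```text
t: 27.5
ee_pos: [0.4954, 0.3304, 0.2572]
ee_rot: [[-0.151, 0.989, -0.001], [0.989, 0.151, -0.0], [0.0, -0.001, -1.0]]
wrist_force: [0.5, 0.4, -2.0]
width: 0.0246
grip_force: 44.8
```

Call:
{"name": "send_rows", "arguments": {
  "series": [
    [22, 5, 0, 0, 0, 0, 20],
    [0, 0, 0, 0, 0, 0, 20],
    [0, 0, 0, 0, 0, 0, 20]
  ]
}}

```text
t: 27.75
ee_pos: [0.497, 0.3518, 0.2568]
ee_rot: [[-0.153, 0.988, -0.001], [0.988, 0.153, -0.001], [-0.001, -0.002, -1.0]]
wrist_force: [0.6, 0.2, -1.6]
width: 0.0243
grip_force: 44.9
```

```bash
python3 - <<'E'
from h import *
p=cam('wrist'); s=arm.get_state(); cv2.imwrite('pics/w9.png',p['color'])
print(s['t'],s['ee_pos'],s['width'])
for d in arm.mark_of('well_60',p): a=at(p,d['pixel'],.008); print(round(d['score'],2),np.round(d['pixel'],1),np.round(a,4),rel([a[0],a[1],.115]))
for px,r in tags(p,'green'):
    if r>8: print('tag',px,r)
E
```

```text
27.8 [0.49719706 0.35079264 0.25689646] 0.025126278749111837
0.93 [258.5 164.6] [0.5034 0.348  0.008 ] [ -2.9   5.8 142. ]
0.83 [256.4 113.2] [0.4892 0.4187 0.008 ] [ 69.1   2.4 142. ]
tag (253.9913787841797, 223.0) 29.00872039794922
```

View pics/w9.png

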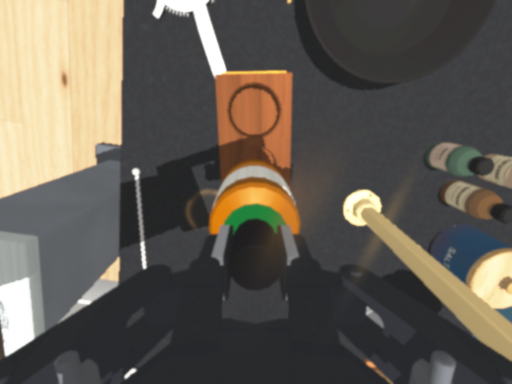

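The 64 mm well's rim shows at about (254.5,110), with a radius of roughly 26 px. The held bottle hangs straight below the gripper. I'll fit the rim for the exact offset.

```bash
cat >> h.py <<'E'
def rim(p,guess,D,zr=.045,r0=None,tol=4):
    """radial dark-edge search for the chamfer ring, then ellipse fit; returns centre pixel, axes, world at zr"""
    g=cv2.GaussianBlur(cv2.cvtColor(p['color'],cv2.COLOR_BGR2GRAY),(3,3),0).astype(np.float32)
    c=np.array(guess,float); r0=r0 or D
    for _ in range(3):
        pts=[]
        for a in np.arange(0,2*np.pi,np.pi/36):
            rr=np.arange(r0-tol,r0+tol,.25); xs=c[0]+rr*np.cos(a); ys=c[1]+rr*np.sin(a)
            v=cv2.remap(g,xs.astype(np.float32)[None],ys.astype(np.float32)[None],cv2.INTER_LINEAR)[0]
            k=v.argmin()
            if v.max()-v[k]>12 and 0<k<len(rr)-1: pts.append([xs[k],ys[k]])
        if len(pts)<10: return None
        e=cv2.fitEllipseDirect(np.array(pts,np.float32)); c=np.array(e[0]); r0=sum(e[1])/4
    return e,len(pts),at(p,e[0],zr)
E
python3 - <<'E'
from h import *
p=cam('wrist')
for g,r in [((254.5,109.5),26),((254,110),25)]:
    x=rim(p,g,26,r0=r); print(x)
    if x: print(rel([x[2][0],x[2][1],.115]))
E
```

```text
(((253.2785186767578, 109.49988555908203), (48.927818298339844, 50.99937438964844), 170.47206115722656), 68, array([0.48515203, 0.42137701, 0.045     ]))
[ 72.7  -1.5 142.2]
(((253.28701782226562, 109.49433135986328), (48.94355010986328, 51.023250579833984), 169.4306182861328), 68, array([0.4851615 , 0.42138517, 0.045     ]))
[ 72.7  -1.5 142.2]
```

Call:
{"name": "send_rows", "arguments": {
  "series": [
    [36, -0.5, 0, 0, 0, 0, 20],
    [36.5, -0.6, 0, 0, 0, 0, 20],
    [0, 0, 20, 0, 0, 0, 20],
    [0, 0, 38, 0, 0, 0, 20],
    [0, 0, 30, 0, 0, 0, 20],
    [0, 0, 10, 0, 0, 0, 20],
    [0, 0, 3, 0, 0, 0, 20],
    [0, 0, 0, 0, 0, 0, 20]
  ]
}}

```text
t: 28.57
ee_pos: [0.4861, 0.4215, 0.1564]
ee_rot: [[-0.149, 0.989, -0.001], [0.989, 0.149, -0.0], [-0.0, -0.001, -1.0]]
wrist_force: [-0.5, 0.5, -1.1]
width: 0.0244
grip_force: 44.8
```

```bash
python3 -c "
from h import *
s=arm.get_state(); print(s['ee_pos'],s['wrist_force'],rel([.4855,.4213,.116]))"
```

```text
[0.48614166 0.42151863 0.15643253] [-0.49073744  0.46785737 -1.06586718] [-0.1 -0.6 40.4]
```

Call:
{"name": "send_rows", "arguments": {
  "series": [
    [0, 0, 4, 0, 0, 0, 20],
    [0, 0, 4, 0, 0, 0, 20],
    [0, 0, 4, 0, 0, 0, 20],
    [0, 0, 0, 0, 0, 0, 20]
  ]
}}

```text
t: 28.9
ee_pos: [0.486, 0.4224, 0.1447]
ee_rot: [[-0.151, 0.989, 0.001], [0.989, 0.151, 0.0], [0.0, 0.001, -1.0]]
wrist_force: [0.6, 0.1, -2.9]
width: 0.0246
grip_force: 44.9
```

Call:
{"name": "send_rows", "arguments": {
  "series": [
    [0, 0, 4, 0, 0, 0, 20],
    [0, 0, 4, 0, 0, 0, 20],
    [0, 0, 0, 0, 0, 0, 20]
  ]
}}

```text
t: 29.15
ee_pos: [0.4853, 0.422, 0.1352]
ee_rot: [[-0.151, 0.989, -0.002], [0.989, 0.151, -0.001], [-0.001, -0.002, -1.0]]
wrist_force: [-0.8, -0.3, -2.4]
width: 0.0247
grip_force: 44.9
```

Call:
{"name": "send_rows", "arguments": {
  "series": [
    [0, 0, 8, 0, 0, 0, 20],
    [0, 0, 6, 0, 0, 0, 20],
    [0, 0, 3, 0, 0, 0, 20],
    [0, 0, 2, 0, 0, 0, 20],
    [0, 0, 1, 0, 0, 0, 20],
    [0, 0, 0, 0, 0, 0, 20]
  ]
}}

```text
t: 29.65
ee_pos: [0.4857, 0.4226, 0.1175]
ee_rot: [[-0.151, 0.989, -0.001], [0.989, 0.151, -0.0], [0.0, -0.001, -1.0]]
wrist_force: [-2.6, -1.5, 4.0]
width: 0.0249
grip_force: 45.6
```

Call:
{"name": "send_rows", "arguments": {
  "series": [
    [0, 0, 0, 0, 0, 0, 45],
    [0, 0, 0, 0, 0, 0, 45],
    [0, 0, 0, 0, 0, 0, 45],
    [0, 0, -30, 0, 0, 0, 45],
    [0, 0, -40, 0, 0, 0, 45],
    [0, 0, -40, 0, 0, 0, 45],
    [0, 0, -20, 0, 0, 0, 45],
    [-20, -3, 0, 0, 0, 0, 45]
  ]
}}

```text
t: 30.32
ee_pos: [0.4886, 0.4058, 0.2548]
ee_rot: [[-0.153, 0.988, 0.012], [0.988, 0.153, 0.009], [0.007, 0.014, -1.0]]
wrist_force: [0.0, 0.4, 1.1]
width: 0.0447
grip_force: 0.0
```

Call:
{"name": "send_rows", "arguments": {
  "series": [
    [-38, -6.7, 0, 0, 0, 0, 45],
    [-38, -6.7, 0, 0, 0, 0, 45],
    [-38, -6.7, 0, 0, 0, 0, 45],
    [-38, -6.7, 0, 0, 0, 0, 45],
    [-38, -6.7, 0, 0, 0, 0, 45],
    [-38, -6.7, 0, 0, 0, 0, 45],
    [-38, -6.7, 0, 0, 0, 0, 45],
    [-38, -6.7, 0, 0, 0, 0, 45]
  ]
}}

```text
t: 30.98
ee_pos: [0.4785, 0.0918, 0.2466]
ee_rot: [[-0.151, 0.989, 0.001], [0.989, 0.151, -0.0], [-0.0, 0.001, -1.0]]
wrist_force: [1.0, -0.6, -0.5]
width: 0.0447
grip_force: 0.0
```

Call:
{"name": "send_rows", "arguments": {
  "series": [
    [-38, -6.7, 0, 0, 0, 0, 45],
    [-38, -6.7, 0, 0, 0, 0, 45],
    [-38, -6.7, 0, 0, 0, 0, 45],
    [-38, -6.7, 0, 0, 0, 0, 45],
    [-38, -6.7, 0, 0, 0, 0, 45],
    [-38, -6.7, 0, 0, 0, 0, 45],
    [-38, -6.7, 0, 0, 0, 0, 45],
    [-38, -6.7, 0, 0, 0, 0, 45]
  ]
}}

```text
t: 31.65
ee_pos: [0.4712, -0.2172, 0.2467]
ee_rot: [[-0.15, 0.989, 0.001], [0.989, 0.15, -0.001], [-0.001, 0.001, -1.0]]
wrist_force: [1.2, -0.6, 0.4]
width: 0.045
grip_force: 0.0
```

Call:
{"name": "send_rows", "arguments": {
  "series": [
    [-14, -3, 0, 0, 0, 0, 45],
    [0, 0, 0, 0, 0, 0, 45],
    [0, 0, 0, 0, 0, 0, 45]
  ]
}}

```text
t: 31.9
ee_pos: [0.4705, -0.2295, 0.2462]
ee_rot: [[-0.149, 0.989, -0.0], [0.989, 0.149, 0.001], [0.001, -0.0, -1.0]]
wrist_force: [0.3, -0.3, 0.6]
width: 0.0449
grip_force: 0.0
```

```bash
cat > g.py <<'E'
from h import *
import sys
zt=float(sys.argv[1]); p=cam('wrist'); s=arm.get_state(); print(round(s['t'],1),np.round(s['ee_pos'],4))
for px,r in tags(p,'green'):
    if r>9: a=at(p,px,zt); print(np.round(px,1),round(r,1),np.round(a,4),rel([a[0],a[1],zt+.0075]))
E
python3 g.py .0915; python3 -c "
from h import *
for px,r in tags(cam('top'),'green'): print(px,r)"
```

```text
31.9 [ 0.4706 -0.2286  0.2462]
[363.8  21.4] 22.8 [ 0.5519 -0.0615  0.0915] [152.9 105.5 147.3]
[254.  110.5] 19.9 [ 0.4596 -0.1587  0.0915] [ 70.6  -0.3 147.2]
[352. 127.] 20.2 [ 0.5652 -0.1598  0.0915] [ 53.6 103.9 147.2]
```

Call:
{"name": "send_rows", "arguments": {
  "series": [
    [35, 0, 0, 0, 0, 0, 45],
    [35.6, 0, 10, 0, 0, 0, 45],
    [0, 0, 40, 0, 0, 0, 45],
    [0, 0, 40, 0, 0, 0, 45],
    [0, 0, 35, 0, 0, 0, 45],
    [0, 0, 16, 0, 0, 0, 45],
    [0, 0, 6, 0, 0, 0, 45],
    [0, 0, 0, 0, 0, 0, 45]
  ]
}}

```text
t: 32.67
ee_pos: [0.4591, -0.1576, 0.0979]
ee_rot: [[-0.153, 0.988, -0.003], [0.988, 0.153, 0.002], [0.002, -0.003, -1.0]]
wrist_force: [-0.4, -0.5, -0.2]
width: 0.0449
grip_force: 0.0
```

Call:
{"name": "send_rows", "arguments": {
  "series": [
    [0, 0, 0, 0, 0, 0, 45],
    [0, 0, 0, 0, 0, 0, 20],
    [0, 0, 0, 0, 0, 0, 20],
    [0, 0, 0, 0, 0, 0, 20],
    [0, 0, 0, 0, 0, 0, 20],
    [0, 0, 0, 0, 0, 0, 20]
  ]
}}

```text
t: 33.17
ee_pos: [0.461, -0.1605, 0.1017]
ee_rot: [[-0.151, 0.989, 0.002], [0.989, 0.151, -0.002], [-0.002, 0.002, -1.0]]
wrist_force: [-2.7, 0.3, 7.1]
width: 0.0243
grip_force: 44.2
```

Call:
{"name": "send_rows", "arguments": {
  "series": [
    [0, 0, -10, 0, 0, 0, 20],
    [0, 0, -30, 0, 0, 0, 20],
    [0, 0, -40, 0, 0, 0, 20],
    [0, 0, -40, 0, 0, 0, 20],
    [0, 0, -37, 0, 0, 0, 20],
    [20, 5, 0, 0, 0, 0, 20],
    [37, 10, 0, 0, 0, 0, 20],
    [37, 10, 0, 0, 0, 0, 20]
  ]
}}

```text
t: 33.83
ee_pos: [0.4707, -0.0625, 0.258]
ee_rot: [[-0.147, 0.989, 0.003], [0.989, 0.147, -0.0], [-0.001, 0.003, -1.0]]
wrist_force: [0.6, -0.7, -3.0]
width: 0.0249
grip_force: 45.0
```

Call:
{"name": "send_rows", "arguments": {
  "series": [
    [37, 10, 0, 0, 0, 0, 20],
    [37, 10, 0, 0, 0, 0, 20],
    [37, 10, 0, 0, 0, 0, 20],
    [37, 10, 0, 0, 0, 0, 20],
    [37, 10, 0, 0, 0, 0, 20],
    [37, 10, 0, 0, 0, 0, 20],
    [37, 10, 0, 0, 0, 0, 20],
    [37, 10, 0, 0, 0, 0, 20]
  ]
}}

```text
t: 34.5
ee_pos: [0.5045, 0.2438, 0.2566]
ee_rot: [[-0.151, 0.989, 0.0], [0.989, 0.151, 0.0], [0.0, 0.0, -1.0]]
wrist_force: [1.3, -0.8, -2.0]
width: 0.0246
grip_force: 45.0
```

Call:
{"name": "send_rows", "arguments": {
  "series": [
    [35, 8, 0, 0, 0, 0, 20],
    [0, 0, 0, 0, 0, 0, 20],
    [0, 0, 0, 0, 0, 0, 20]
  ]
}}

```text
t: 34.75
ee_pos: [0.507, 0.2793, 0.2561]
ee_rot: [[-0.154, 0.988, -0.001], [0.988, 0.154, -0.0], [-0.0, -0.001, -1.0]]
wrist_force: [1.0, 0.1, -1.5]
width: 0.0249
grip_force: 44.6
```

```bash
cat > w.py <<'E'
from h import *
import sys
X=[float(v) for v in sys.argv[1:3]]; D=float(sys.argv[3]); name=sys.argv[4]
p=cam('wrist'); s=arm.get_state(); cv2.imwrite('pics/'+name,p['color']); print(round(s['t'],1),np.round(s['ee_pos'],4),s['width'])
g=proj(p,[[*X,.045],[X[0]+D/2,X[1],.045]]); r0=np.hypot(*(g[1]-g[0])); print('guess',g[0],r0,rel([*X,.1]))
x=rim(p,g[0],D,r0=r0)
if x: print(x[0],x[1],x[2],rel([x[2][0],x[2][1],.1]))
for d in arm.mark_of('well_44',p): a=at(p,d['pixel'],.008); print(round(d['score'],2),np.round(d['pixel'],1),np.round(a,4),rel([a[0],a[1],.1]))
E
python3 w.py .4965 .3504 .058 w10.png
```

```text
34.8 [0.5071 0.278  0.2561] 0.02456238886499711
guess [254.83642932 109.8671133 ] 23.271176239586943 [ 73.2   0.7 156.1]
((255.46234130859375, 109.94204711914062), (43.11500549316406, 44.501888275146484), 165.72999572753906) 72 [0.49728244 0.35043179 0.045     ] [ 73.2   1.4 156.1]
0.7 [255.2 113.5] [0.4978 0.3456 0.008 ] [ 69.2   1.  156.1]
0.56 [255.6 157.1] [0.5077 0.286  0.008 ] [  8.7   1.8 156.2]
```

Call:
{"name": "send_rows", "arguments": {
  "series": [
    [36.6, 0.5, 0, 0, 0, 0, 20],
    [36.6, 0.6, 0, 0, 0, 0, 20],
    [0, 0, 30, 0, 0, 0, 20],
    [0, 0, 38, 0, 0, 0, 20],
    [0, 0, 25, 0, 0, 0, 20],
    [0, 0, 10, 0, 0, 0, 20],
    [0, 0, 0, 0, 0, 0, 20],
    [0, 0, 0, 0, 0, 0, 20]
  ]
}}

```text
t: 35.52
ee_pos: [0.4985, 0.3493, 0.1542]
ee_rot: [[-0.149, 0.989, 0.001], [0.989, 0.149, 0.0], [0.0, 0.001, -1.0]]
wrist_force: [-0.2, 0.4, -2.3]
width: 0.0246
grip_force: 44.6
```

```bash
python3 -c "
from h import *
s=arm.get_state(); print(s['ee_pos'],s['wrist_force'],rel([.497,.3504,.108]))"
```

```text
[0.49848554 0.34933874 0.15421907] [-0.21089125  0.36644285 -2.25424563] [ 1.3 -1.3 46.2]
```

Call:
{"name": "send_rows", "arguments": {
  "series": [
    [0.6, -0.8, 4, 0, 0, 0, 20],
    [0, 0, 4, 0, 0, 0, 20],
    [0, 0, 4, 0, 0, 0, 20],
    [0, 0, 4, 0, 0, 0, 20],
    [0, 0, 4, 0, 0, 0, 20],
    [0, 0, 0, 0, 0, 0, 20]
  ]
}}

```text
t: 36.02
ee_pos: [0.4963, 0.3503, 0.1323]
ee_rot: [[-0.151, 0.989, -0.002], [0.989, 0.151, -0.001], [-0.001, -0.002, -1.0]]
wrist_force: [-0.2, -0.4, -2.4]
width: 0.0245
grip_force: 44.7
```

Call:
{"name": "send_rows", "arguments": {
  "series": [
    [0, 0, 6, 0, 0, 0, 20],
    [0, 0, 6, 0, 0, 0, 20],
    [0, 0, 6, 0, 0, 0, 20],
    [0, 0, 4, 0, 0, 0, 20],
    [0, 0, 3, 0, 0, 0, 20],
    [0, 0, 2, 0, 0, 0, 20],
    [0, 0, 0, 0, 0, 0, 20]
  ]
}}

```text
t: 36.6
ee_pos: [0.4971, 0.3511, 0.1097]
ee_rot: [[-0.151, 0.989, -0.001], [0.989, 0.151, -0.0], [0.0, -0.001, -1.0]]
wrist_force: [-5.6, -2.3, 10.7]
width: 0.0245
grip_force: 46.6
```

Call:
{"name": "send_rows", "arguments": {
  "series": [
    [0, 0, 0, 0, 0, 0, 45],
    [0, 0, 0, 0, 0, 0, 45],
    [0, 0, 0, 0, 0, 0, 45],
    [0, 0, -30, 0, 0, 0, 45],
    [0, 0, -40, 0, 0, 0, 45],
    [0, 0, -40, 0, 0, 0, 45],
    [0, 0, -28, 0, 0, 0, 45],
    [-37, 0, 0, 0, 0, 0, 45]
  ]
}}

```text
t: 37.27
ee_pos: [0.5052, 0.3191, 0.2535]
ee_rot: [[-0.156, 0.988, 0.014], [0.988, 0.156, 0.009], [0.006, 0.015, -1.0]]
wrist_force: [0.9, -0.2, 1.0]
width: 0.0449
grip_force: 0.0
```

Call:
{"name": "send_rows", "arguments": {
  "series": [
    [-40, 0, 0, 0, 0, 0, 45],
    [-40, 0, 0, 0, 0, 0, 45],
    [-40, 0, 0, 0, 0, 0, 45],
    [-40, 0, 0, 0, 0, 0, 45],
    [-40, 0, 0, 0, 0, 0, 45],
    [-40, 0, 0, 0, 0, 0, 45],
    [-40, 0, 0, 0, 0, 0, 45],
    [-40, 0, 0, 0, 0, 0, 45]
  ]
}}

```text
t: 37.93
ee_pos: [0.5506, -0.0043, 0.2443]
ee_rot: [[-0.151, 0.989, 0.0], [0.989, 0.151, 0.0], [-0.0, 0.0, -1.0]]
wrist_force: [1.0, 0.0, 0.5]
width: 0.0453
grip_force: 0.0
```

Call:
{"name": "send_rows", "arguments": {
  "series": [
    [-40, -2, 0, 0, 0, 0, 45],
    [-40, -2, 0, 0, 0, 0, 45],
    [-40, -1, 0, 0, 0, 0, 45],
    [-10, 0, 0, 0, 0, 0, 45],
    [0, 0, 0, 0, 0, 0, 45],
    [0, 0, 0, 0, 0, 0, 45]
  ]
}}

```text
t: 38.43
ee_pos: [0.5651, -0.1316, 0.2439]
ee_rot: [[-0.149, 0.989, -0.001], [0.989, 0.149, 0.001], [0.001, -0.001, -1.0]]
wrist_force: [0.1, -0.0, 0.4]
width: 0.0451
grip_force: 0.0
```

```bash
python3 g.py .0835
```

```text
38.5 [ 0.5651 -0.1306  0.244 ]
[255.  108.7] 20.9 [ 0.5549 -0.0588  0.0835] [ 72.4   0.9 153. ]
[254.5 198. ] 17.8 [ 0.5693 -0.1577  0.0835] [-27.5   0.2 152.9]
```

Call:
{"name": "send_rows", "arguments": {
  "series": [
    [36, 0.4, 0, 0, 0, 0, 45],
    [36.4, 0.5, 10, 0, 0, 0, 45],
    [0, 0, 40, 0, 0, 0, 45],
    [0, 0, 40, 0, 0, 0, 45],
    [0, 0, 40, 0, 0, 0, 45],
    [0, 0, 16, 0, 0, 0, 45],
    [0, 0, 7, 0, 0, 0, 45],
    [0, 0, 0, 0, 0, 0, 45]
  ]
}}

```text
t: 39.15
ee_pos: [0.5538, -0.0578, 0.0895]
ee_rot: [[-0.153, 0.988, -0.004], [0.988, 0.153, 0.001], [0.002, -0.004, -1.0]]
wrist_force: [-0.1, 0.3, -0.3]
width: 0.0449
grip_force: 0.0
```

Call:
{"name": "send_rows", "arguments": {
  "series": [
    [0, 0, 0, 0, 0, 0, 45],
    [0, 0, 0, 0, 0, 0, 20],
    [0, 0, 0, 0, 0, 0, 20],
    [0, 0, 0, 0, 0, 0, 20],
    [0, 0, 0, 0, 0, 0, 20],
    [0, 0, 0, 0, 0, 0, 20]
  ]
}}

```text
t: 39.65
ee_pos: [0.5567, -0.0604, 0.0941]
ee_rot: [[-0.15, 0.989, 0.003], [0.989, 0.15, -0.001], [-0.002, 0.003, -1.0]]
wrist_force: [-2.1, 0.0, 5.9]
width: 0.0245
grip_force: 44.2
```

Call:
{"name": "send_rows", "arguments": {
  "series": [
    [0, 0, -10, 0, 0, 0, 20],
    [0, 0, -30, 0, 0, 0, 20],
    [0, 0, -40, 0, 0, 0, 20],
    [0, 0, -40, 0, 0, 0, 20],
    [0, 0, -40, 0, 0, 0, 20],
    [20, 0, 0, 0, 0, 0, 20],
    [36, 1, 0, 0, 0, 0, 20],
    [36, 1, 0, 0, 0, 0, 20]
  ]
}}

```text
t: 40.32
ee_pos: [0.5437, 0.0314, 0.2534]
ee_rot: [[-0.148, 0.989, 0.003], [0.989, 0.148, -0.0], [-0.001, 0.003, -1.0]]
wrist_force: [0.3, 1.5, -1.7]
width: 0.0245
grip_force: 44.7
```

Call:
{"name": "send_rows", "arguments": {
  "series": [
    [36, 1, 0, 0, 0, 0, 20],
    [36, 1, 0, 0, 0, 0, 20],
    [36, 1, 0, 0, 0, 0, 20],
    [36, 0, 0, 0, 0, 0, 20],
    [36, 0, 0, 0, 0, 0, 20],
    [4, 0, 0, 0, 0, 0, 20],
    [0, 0, 0, 0, 0, 0, 20],
    [0, 0, 0, 0, 0, 0, 20]
  ]
}}

```text
t: 40.98
ee_pos: [0.5185, 0.2135, 0.2515]
ee_rot: [[-0.151, 0.988, 0.0], [0.988, 0.151, -0.001], [-0.001, 0.0, -1.0]]
wrist_force: [-0.1, -0.6, -1.9]
width: 0.0246
grip_force: 44.6
```

```bash
python3 w.py .5068 .2871 .050 w11.png
```

```text
41.0 [0.5187 0.2129 0.2515] 0.024769667201229157
guess [253.84166049 107.54046346] 20.383191645617313 [ 75.3  -0.7 151.5]
((254.8995361328125, 107.61817932128906), (37.68415832519531, 39.03971481323242), 167.85317993164062) 72 [0.50809361 0.28720665 0.045     ] [ 75.2   0.6 151.5]
0.78 [253.  107.2] [0.5055 0.2875 0.008 ] [ 76.3  -2.  151.5]
0.67 [254.8 149.7] [0.5166 0.2311 0.008 ] [ 18.8   0.6 151.5]
```

Call:
{"name": "send_rows", "arguments": {
  "series": [
    [37.6, 0.1, 0, 0, 0, 0, 20],
    [37.6, 0.1, 0, 0, 0, 0, 20],
    [0, 0, 30, 0, 0, 0, 20],
    [0, 0, 38, 0, 0, 0, 20],
    [0, 0, 27, 0, 0, 0, 20],
    [0, 0, 10, 0, 0, 0, 20],
    [0, 0, 0, 0, 0, 0, 20],
    [0, 0, 0, 0, 0, 0, 20]
  ]
}}

```text
t: 41.75
ee_pos: [0.5084, 0.2873, 0.1471]
ee_rot: [[-0.149, 0.989, 0.001], [0.989, 0.149, 0.0], [0.0, 0.001, -1.0]]
wrist_force: [0.5, 0.5, -1.3]
width: 0.0245
grip_force: 44.6
```

```bash
python3 -c "
from h import *
s=arm.get_state(); print(s['ee_pos'],s['wrist_force'],rel([.5077,.2872,.1005]))"
```

```text
[0.50839973 0.28727376 0.14711531] [ 0.45343458  0.50209788 -1.30664823] [ 0.  -0.7 46.6]
```

Call:
{"name": "send_rows", "arguments": {
  "series": [
    [0, -0.3, 4, 0, 0, 0, 20],
    [0, 0, 4, 0, 0, 0, 20],
    [0, 0, 4, 0, 0, 0, 20],
    [0, 0, 4, 0, 0, 0, 20],
    [0, 0, 4, 0, 0, 0, 20],
    [0, 0, 0, 0, 0, 0, 20]
  ]
}}

```text
t: 42.25
ee_pos: [0.5075, 0.2879, 0.1259]
ee_rot: [[-0.151, 0.989, 0.001], [0.989, 0.151, -0.0], [-0.0, 0.001, -1.0]]
wrist_force: [2.3, 0.1, -2.0]
width: 0.0247
grip_force: 44.5
```

Call:
{"name": "send_rows", "arguments": {
  "series": [
    [0, 0, 6, 0, 0, 0, 20],
    [0, 0, 6, 0, 0, 0, 20],
    [0, 0, 6, 0, 0, 0, 20],
    [0, 0, 4, 0, 0, 0, 20],
    [0, 0, 3, 0, 0, 0, 20],
    [0, 0, 2, 0, 0, 0, 20],
    [0, 0, 0, 0, 0, 0, 20]
  ]
}}

```text
t: 42.83
ee_pos: [0.508, 0.2883, 0.1021]
ee_rot: [[-0.151, 0.989, 0.0], [0.989, 0.151, -0.0], [-0.0, 0.0, -1.0]]
wrist_force: [-3.7, -1.5, 9.6]
width: 0.0247
grip_force: 46.2
```

Call:
{"name": "send_rows", "arguments": {
  "series": [
    [0, 0, 0, 0, 0, 0, 45],
    [0, 0, 0, 0, 0, 0, 45],
    [0, 0, 0, 0, 0, 0, 45],
    [0, 0, -30, 0, 0, 0, 45],
    [0, 0, -40, 0, 0, 0, 45],
    [0, 0, -40, 0, 0, 0, 45],
    [0, 0, -35, 0, 0, 0, 45],
    [-36, 0, 0, 0, 0, 0, 45]
  ]
}}

```text
t: 43.5
ee_pos: [0.5155, 0.2573, 0.254]
ee_rot: [[-0.156, 0.988, 0.014], [0.988, 0.156, 0.007], [0.005, 0.015, -1.0]]
wrist_force: [1.0, -0.8, 1.3]
width: 0.0448
grip_force: 0.0
```

Call:
{"name": "send_rows", "arguments": {
  "series": [
    [-40, 0, 0, 0, 0, 0, 45],
    [-40, 0, 0, 0, 0, 0, 45],
    [-40, 0, 0, 0, 0, 0, 45],
    [-40, 0, 0, 0, 0, 0, 45],
    [-40, 0, 0, 0, 0, 0, 45],
    [-40, 0, 0, 0, 0, 0, 45],
    [-40, 0, 0, 0, 0, 0, 45],
    [-40, 0, 0, 0, 0, 0, 45]
  ]
}}

```text
t: 44.17
ee_pos: [0.5604, -0.0655, 0.2438]
ee_rot: [[-0.151, 0.989, -0.001], [0.989, 0.151, 0.001], [0.001, -0.001, -1.0]]
wrist_force: [0.7, 1.0, -0.7]
width: 0.0452
grip_force: 0.0
```

Call:
{"name": "send_rows", "arguments": {
  "series": [
    [-40, -2, 0, 0, 0, 0, 45],
    [-40, -2, 0, 0, 0, 0, 45],
    [-40, -2, 0, 0, 0, 0, 45],
    [-40, 0, 0, 0, 0, 0, 45],
    [-7, 0, 0, 0, 0, 0, 45],
    [0, 0, 0, 0, 0, 0, 45],
    [0, 0, 0, 0, 0, 0, 45]
  ]
}}

```text
t: 44.75
ee_pos: [0.5797, -0.2294, 0.2435]
ee_rot: [[-0.15, 0.989, -0.001], [0.989, 0.15, 0.002], [0.002, -0.001, -1.0]]
wrist_force: [0.0, 0.4, -0.0]
width: 0.0456
grip_force: 0.0
```

```bash
python3 g.py .0755
```

```text
44.8 [ 0.5798 -0.2286  0.2437]
[254.7 112.2] 20.6 [ 0.5695 -0.1602  0.0755] [ 68.9   0.4 160.9]
```

Call:
{"name": "send_rows", "arguments": {
  "series": [
    [34.5, 0.2, 0, 0, 0, 0, 45],
    [34.4, 0.2, 10, 0, 0, 0, 45],
    [0, 0, 40, 0, 0, 0, 45],
    [0, 0, 40, 0, 0, 0, 45],
    [0, 0, 40, 0, 0, 0, 45],
    [0, 0, 23, 0, 0, 0, 45],
    [0, 0, 8, 0, 0, 0, 45],
    [0, 0, 0, 0, 0, 0, 45]
  ]
}}

```text
t: 45.47
ee_pos: [0.5683, -0.1591, 0.0809]
ee_rot: [[-0.153, 0.988, -0.005], [0.988, 0.153, 0.003], [0.003, -0.005, -1.0]]
wrist_force: [-0.9, 0.5, 0.8]
width: 0.0455
grip_force: 0.0
```

Call:
{"name": "send_rows", "arguments": {
  "series": [
    [0, 0, 0, 0, 0, 0, 45],
    [0, 0, 0, 0, 0, 0, 20],
    [0, 0, 0, 0, 0, 0, 20],
    [0, 0, 0, 0, 0, 0, 20],
    [0, 0, 0, 0, 0, 0, 20],
    [0, 0, 0, 0, 0, 0, 20]
  ]
}}

```text
t: 45.97
ee_pos: [0.5716, -0.1626, 0.0866]
ee_rot: [[-0.151, 0.989, 0.004], [0.989, 0.151, -0.002], [-0.002, 0.003, -1.0]]
wrist_force: [-1.8, 0.8, 7.0]
width: 0.0248
grip_force: 44.2
```

Call:
{"name": "send_rows", "arguments": {
  "series": [
    [0, 0, -10, 0, 0, 0, 20],
    [0, 0, -30, 0, 0, 0, 20],
    [0, 0, -40, 0, 0, 0, 20],
    [0, 0, -40, 0, 0, 0, 20],
    [0, 0, -40, 0, 0, 0, 20],
    [20, 0, -6, 0, 0, 0, 20],
    [36, 1, 0, 0, 0, 0, 20],
    [36, 1, 0, 0, 0, 0, 20]
  ]
}}

```text
t: 46.63
ee_pos: [0.5585, -0.0705, 0.2517]
ee_rot: [[-0.148, 0.989, 0.004], [0.989, 0.148, -0.001], [-0.001, 0.004, -1.0]]
wrist_force: [0.8, 0.4, -3.7]
width: 0.0245
grip_force: 44.7
```

Call:
{"name": "send_rows", "arguments": {
  "series": [
    [36, 1, 0, 0, 0, 0, 20],
    [36, 1, 0, 0, 0, 0, 20],
    [36, 1, 0, 0, 0, 0, 20],
    [36, 1, 0, 0, 0, 0, 20],
    [36, 0, 0, 0, 0, 0, 20],
    [36, 0, 0, 0, 0, 0, 20],
    [15, 0, 0, 0, 0, 0, 20],
    [0, 0, 0, 0, 0, 0, 20]
  ]
}}

```text
t: 47.3
ee_pos: [0.5261, 0.1617, 0.2497]
ee_rot: [[-0.155, 0.988, -0.0], [0.988, 0.155, 0.002], [0.002, 0.0, -1.0]]
wrist_force: [-0.2, -0.3, -1.8]
width: 0.0245
grip_force: 44.8
```

Call:
{"name": "send_rows", "arguments": {
  "series": [
    [0, 0, 0, 0, 0, 0, 20]
  ]
}}

```text
t: 47.38
ee_pos: [0.5269, 0.1591, 0.2496]
ee_rot: [[-0.153, 0.988, 0.0], [0.988, 0.153, -0.001], [-0.001, 0.0, -1.0]]
wrist_force: [-0.5, 0.8, -2.6]
width: 0.0245
grip_force: 44.8
```

```bash
python3 w.py .5161 .2318 .042 w12.png
```

```text
47.4 [0.5272 0.1583 0.2496] 0.024921064753630196
guess [254.54786239 108.48277486] 17.208570327766953 [ 74.4   0.2 149.5]
((255.52914428710938, 108.59732818603516), (31.687776565551758, 32.67776870727539), 168.1708221435547) 72 [0.51730193 0.2318509  0.045     ] [ 74.3   1.3 149.5]
0.64 [253.8  24.5] [0.4998 0.3308 0.008 ] [175.2  -1.2 149.4]
0.58 [252.4  63.9] [0.5049 0.286  0.008 ] [130.2  -3.  149.4]
```

Call:
{"name": "send_rows", "arguments": {
  "series": [
    [37.2, 0.4, 0, 0, 0, 0, 20],
    [37.2, 0.4, 0, 0, 0, 0, 20],
    [0, 0, 30, 0, 0, 0, 20],
    [0, 0, 38, 0, 0, 0, 20],
    [0, 0, 31, 0, 0, 0, 20],
    [0, 0, 11, 0, 0, 0, 20],
    [0, 0, 0, 0, 0, 0, 20],
    [0, 0, 0, 0, 0, 0, 20]
  ]
}}

```text
t: 48.15
ee_pos: [0.5177, 0.2313, 0.14]
ee_rot: [[-0.149, 0.989, 0.0], [0.989, 0.149, -0.0], [-0.0, 0.0, -1.0]]
wrist_force: [0.4, 0.6, -2.2]
width: 0.0248
grip_force: 44.7
```

```bash
python3 -c "
from h import *
s=arm.get_state(); print(s['ee_pos'],s['wrist_force'],rel([.5167,.2318,.0925]))"
```

```text
[0.51771441 0.23134316 0.14001035] [ 0.39014795  0.56903293 -2.16328254] [ 0.6 -0.9 47.5]
```

Call:
{"name": "send_rows", "arguments": {
  "series": [
    [0.2, -0.4, 4, 0, 0, 0, 20],
    [0, 0, 4, 0, 0, 0, 20],
    [0, 0, 4, 0, 0, 0, 20],
    [0, 0, 4, 0, 0, 0, 20],
    [0, 0, 4, 0, 0, 0, 20],
    [0, 0, 0, 0, 0, 0, 20]
  ]
}}

```text
t: 48.65
ee_pos: [0.5169, 0.232, 0.119]
ee_rot: [[-0.151, 0.989, 0.001], [0.989, 0.151, -0.001], [-0.001, 0.001, -1.0]]
wrist_force: [1.9, -0.3, -2.1]
width: 0.0249
grip_force: 44.7
```

Call:
{"name": "send_rows", "arguments": {
  "series": [
    [0, 0, 6, 0, 0, 0, 20],
    [0, 0, 6, 0, 0, 0, 20],
    [0, 0, 6, 0, 0, 0, 20],
    [0, 0, 4, 0, 0, 0, 20],
    [0, 0, 3, 0, 0, 0, 20],
    [0, 0, 2, 0, 0, 0, 20],
    [0, 0, 1, 0, 0, 0, 20],
    [0, 0, 0, 0, 0, 0, 20]
  ]
}}

```text
t: 49.32
ee_pos: [0.5175, 0.2325, 0.0945]
ee_rot: [[-0.151, 0.989, 0.001], [0.989, 0.151, -0.0], [-0.0, 0.0, -1.0]]
wrist_force: [-3.4, -3.4, 11.4]
width: 0.0241
grip_force: 46.7
```

Call:
{"name": "send_rows", "arguments": {
  "series": [
    [0, 0, 0, 0, 0, 0, 45],
    [0, 0, 0, 0, 0, 0, 45],
    [0, 0, 0, 0, 0, 0, 45],
    [0, 0, -30, 0, 0, 0, 45],
    [0, 0, -40, 0, 0, 0, 45],
    [0, 0, -40, 0, 0, 0, 45],
    [0, 0, -40, 0, 0, 0, 45],
    [-40, 0, 0, 0, 0, 0, 45]
  ]
}}

```text
t: 49.98
ee_pos: [0.5257, 0.198, 0.2516]
ee_rot: [[-0.157, 0.987, 0.015], [0.988, 0.157, 0.007], [0.004, 0.016, -1.0]]
wrist_force: [1.2, -0.7, 1.8]
width: 0.0452
grip_force: 0.0
```

Call:
{"name": "send_rows", "arguments": {
  "series": [
    [-40, 0, 0, 0, 0, 0, 45],
    [-40, 0, 0, 0, 0, 0, 45],
    [-40, 0, 0, 0, 0, 0, 45],
    [-40, 0, 0, 0, 0, 0, 45],
    [0, 0, 0, 0, 0, 0, 45],
    [0, 0, 0, 0, 0, 0, 45],
    [0, 0, 0, 0, 0, 0, 45],
    [0, 0, 0, 0, 0, 0, 45]
  ]
}}

```text
t: 50.65
ee_pos: [0.5462, 0.0358, 0.2409]
ee_rot: [[-0.152, 0.988, -0.001], [0.988, 0.152, 0.001], [0.001, -0.001, -1.0]]
wrist_force: [-0.1, -0.3, 0.1]
width: 0.0446
grip_force: 0.0
```

```bash
python3 -c "
from h import *
s=cam('scene');t=cam('top')
a=s['color'][140:360,130:400]; b=t['color'][150:260,130:430]
im=np.zeros((590,700,3),np.uint8); im[:330,:405]=cv2.resize(a,(405,330)); im[332:589,:700]=cv2.resize(b,(700,257)); w=cam('wrist')['color']; im[:221,405:700]=cv2.resize(w,(295,221))
cv2.imwrite('pics/end.png',im)"
```

```text
(no output)
```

View pics/end.png

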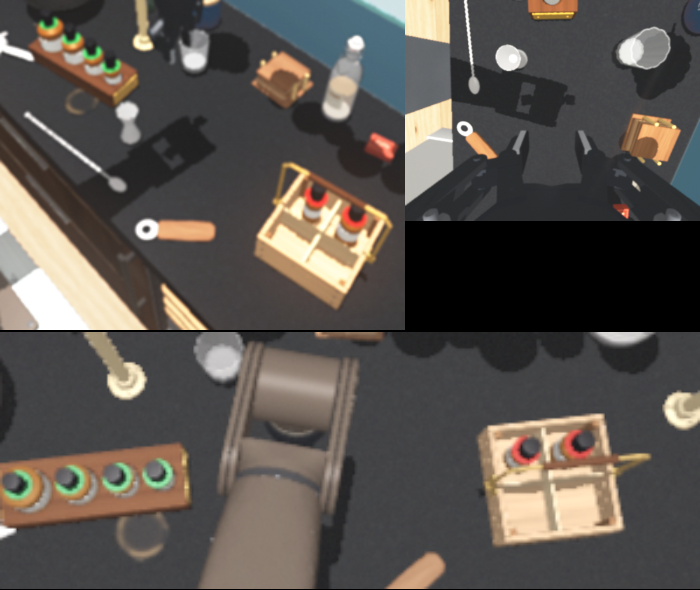

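The four greens sit in their wells, both reds stand in the crate, the handle is upright, and the jigger and tumbler haven't moved. I'm handing the job in.

```bash
python3 -c "
from cell import arm
print(arm.job_done())"
```

```text
the job is handed in; nothing more can be done
None
```

Job handed in at about 51 s: both red-tagged bottles stand in the crate with the handle back upright, all four green-tagged bottles are down in their fitting wells, and the jigger and tumbler were not touched; no verdict came back.

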